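# Swap the rock-disc scanner's board and load its cassette

## Task

Get the rock-disc scanner ready for the next batch. Swing both ejector levers outward to pry the worn board (orange handle) free, stand it upright in the empty slot of the board stand, then put the replacement board (white handle) in the card bay and swing both levers fully inward so that it is seated and locked. Also slide every rock disc lying on the blue mat fully home into the cassette, one to a slot, in any order; leave the other things on the bench alone and never tip a board over.

Things in the scene. Friction and masses are not known exactly. Their poses are not given: they have to be found in the camera images.
- scanner: rock-disc scanner, fixed, 120 x 300 mm. Origin on the table, front faces -x, z up. White housing at x -60 to 60, y 9 to 161 mm, 90 mm high, with the card bay in its top: a slot along y, 9.5 x 96 mm, centre x 0, y 85, floor 22 mm above the table. Beside it the disc cassette, open at front and sides, disc homes at x -35, y -95: three shelves on a blue post (front at x -4, 26 mm wide, 88 high); low grey unit (22 mm) behind
- bay_seat (a point): where a board's handle centre is when the board is fully seated in the card bay, levers inward (axes as the scanner). With both levers outward a board rests about 10 mm higher, on their toes
- lever_left (a joint): left ejector lever: 0 = inward (upright, latched), 0.8 = fully outward (stop). Turns about a pin along scanner x at scanner x 0, y 0.149, z 0.096; outward = top towards scanner +y. Friction only (1 to 1.5 N at the tip), stays where left. A toe under the board's ear (top level with the pin, reaching 16 mm inward) and a hook over it: outward lifts that end about 11 mm, inward lowers and locks it
- lever_right (a joint): right ejector lever: 0 = inward (upright, latched), 0.8 = fully outward (stop). Turns about a pin along scanner x at scanner x 0, y 0.021, z 0.096; outward = top towards scanner -y. Friction only (1 to 1.5 N at the tip), stays where left. A toe under the board's ear (top level with the pin, reaching 16 mm inward) and a hook over it: outward lifts that end about 11 mm, inward lowers and locks it
- lever_left_tip (a point): left ejector lever (red, black ribs): upper end, in mid-thickness. The lever is 14 mm along x, 8 mm thick, rises 60 mm from its pin; its face towards the board lies 2 mm and its outer face 6 mm from the pin's axis. Two of them, one at each end of the card bay
- lever_right_tip (a point): right ejector lever (red, black ribs): upper end, in mid-thickness. The lever is 14 mm along x, 8 mm thick, rises 60 mm from its pin; its face towards the board lies 2 mm and its outer face 6 mm from the pin's axis. Two of them, one at each end of the card bay
- old_board_grip (a point): worn board: green card, orange bar and handle; at first in the card bay, levers latched. Upright, 99 mm tall (z), 116 long (y), 12 thick (x), 0.2 kg, same after a half turn. This point: handle centre, 87 mm above the bottom. Handle 60 long, 24 high, 12 thick, gripped from above across x. It rises from a 116 mm bar (underside 75 mm up) whose ends are the ears for the levers
- new_board_grip (a point): replacement board: blue card, white bar and handle; at first upright in the board stand. Same shape, axes and point as the worn board: below the bar a card 89 mm wide and 6 mm thick, its lowest 12 mm a brass edge 3 mm thick and 84 mm wide
- stand: black and grey antistatic board stand, fixed, 130 x 114 mm, 62 mm high, origin on the table under its centre; two open-topped slots along its y, at x -36 (holds the replacement board) and x +36 mm (empty), each 9.5 mm wide, 94 mm long, 50 mm deep, floor 12 mm above the table
- stand_empty (a point): where a board's handle centre is when it stands in the slot that is empty at the start (axes as the stand; 99 mm above the table)
- mat: blue foam mat, fixed, 200 x 170 x 4 mm, origin under its centre; the rock discs lie flat on it at the start
- slot_1 (a point): centre of a disc fully home in the lowest slot (axes as the scanner; insert along +x), 32 mm above the table. Slots are 20 mm apart; each has a level shelf, top 4 mm below this point, 4 mm thick, only 36 mm wide in y, so fingers pass on both sides of it, reaching 24 mm in front of this point; 16 mm clear height. Home: against two upright 6 mm rods 23 mm behind, 19 mm to either side
- slot_2 (a point): the same for the middle slot. Fingers that hold a disc pass close beside discs in higher slots, so lower slots are best loaded first
- slot_3 (a point): the same for the highest slot; a blue cover lies over its rear, from 15 mm behind this point, 46 mm wide, its top 88 mm above the table
- disc_a_center (a point): light grey rock disc, 54 mm diameter, 8 mm thick, 48 g, lying flat; its centre (4 mm above its underside). Grip across the diameter. May be absent
- disc_b_center (a point): reddish brown rock disc, 54 mm diameter, 8 mm thick, 48 g, lying flat; its centre (4 mm above its underside). Grip across the diameter. May be absent
- disc_c_center (a point): near-black rock disc, 54 mm diameter, 8 mm thick, 48 g, lying flat; its centre (4 mm above its underside). Grip across the diameter. May be absent
- screwdriver: screwdriver lying on the table; bystander, leave alone (origin at its underside, or for tools on their axis)
- brush: small brush lying on the table; bystander, leave alone (origin at its underside, or for tools on their axis)
- core_long: upright pale rock core, 54 mm diameter, 110 mm high; bystander, leave alone (origin at its underside, or for tools on their axis)
- core_short: upright reddish rock core, 54 mm diameter, 60 mm high; bystander, leave alone (origin at its underside, or for tools on their axis)
- jar: glass jar with lid, 60 mm diameter, 85 mm high; bystander, leave alone (origin at its underside, or for tools on their axis)
- caliper: digital caliper lying flat, 150 mm long; bystander, leave alone (origin at its underside, or for tools on their axis)
- rock_sample: brown rock lump, 72 mm wide, 47 mm high; bystander, leave alone (origin at its underside, or for tools on their axis)
Things that resemble listed ones, but are neither listed nor needed, are in the scene too. What is shaped like the part that bears new_board_grip but red is not meant. What is meant by the part that bears disc_b_center is not turquoise, and is the smaller of those in its own colour.

How it is judged:
By the outcome, as a careful person would: the job done as asked, in the order asked, and still so for the second after the job is handed in, with the robot touching nothing.
Of disc_a, disc_b, disc_c only 2 to 3 are there at a start; the rules pass over those that are not, and their reading is None.
At some moment in a run one of disc_a, disc_b, disc_c may be knocked a few centimetres aside while the robot is not near it.
It also fails if it takes over 210 s, if anything falls off the work surface, if the arm or the gripper's body presses on something with over 40 N, if the wrist force passes 120 N, or if a joint passes its speed limit or range.

## Robot

A 6-joint arm with a two-finger parallel gripper is mounted at the origin on the work surface. World frame = base frame: x ahead of the robot, y to its left, z up, the work surface at z = 0. Lengths are in mm, angles in rad, forces in N, time in s.
With the tool pointing down it reaches from about 350 to 875 mm from the base axis. Payload 4.2 kg.
Tool frame: the origin (TCP) lies midway between the tips of the shut fingers; the grasp point (between the pads) lies 19 mm behind it; x points along the fingers, y is the direction in which the jaws open and shut, and the axes are right-handed (so a half turn about x gives the same grasp; the last joint's range is limited). The gripper opens to 85 mm and grips with 20 to 120 N. Pads are 22 mm wide; open, the fingers measure 114 mm over their backs; the gripper's body (76 mm by 85 mm) begins 54 mm behind the grasp point. The pads swing forward as they close: fully open they stand 13 mm farther back than shut.
Start: joints at [1.503, 0.385, 0.008, 0, -1.194, -0.259], TCP at [200.601, 591.911, 231.312] pointing down, gripper open.
Joint ranges: [-3.14, 3.14], [-1.21, 2.06], [-1.07, 1.41], [-3.16, 2.05], [-2.99, -0.16], [-3.1, 3.1]. Speed limits (rad/s): [2.79, 2.79, 3.14, 3.14, 3.14, 3.14].

## Interface

Orientations are given as a unit quaternion [x, y, z, w].
In Python, from bench import readout, imaging, arm gives the robot as it stands.
- The arm moves only by the tool arm_command, never from a script. Its argument "increments" is a list of rows, each a list of 3 entries, a list of its own where there are three numbers: the turn, a rotation vector about the world's x, y, z in degrees, then the shift along the world's x, y, z in mm, then the closure, from 0 (fully open) to 1 (shut). In form: [[[ax, ay, az], [tx, ty, tz], fingers], ...]. A call has exactly 5 rows; each row is the pose to reach, as a shift and turn from the pose measured when the call began; what a row does not reach only later rows make up. A row lasts 1/10 s, in which the tool goes at most 50 mm and 8.59 degrees, less where a joint would pass 70% of its speed; a pose out of reach is approached as far as the arm can. A call with a gripper value outside its range is refused whole. The fingers move at their own pace and stop on an object; the grip force is fixed at half the most. Time passes only in rows, so rows that repeat a pose let the fingers close, or fill a call up. It gives the time, the measured TCP pose, the force and the opening at its end, in the units of the state.
- readout.read_state(): the state, without advancing time (a new reading comes with each control period).
- imaging.get_image(name): name is "scene" or "top"; returns (picture, depth): 384x512x3 uint8, blue, green, red; 384x512 float32, mm along the optical axis (not along the pixel's ray), 0 where there is no reading.
- imaging.camera_info(name): a dict with "vfov" (degrees; the focal length in pixels is half the picture's height over the tangent of half this angle, whatever the lens; pixels are square), "cx", "cy" (the principal point, pixels), "D" ([k1, k2, p1, p2, k3] as OpenCV has them; the pictures are not rectified), "eye" and "rotation" of the camera in the world. Camera axes: x right, y down, z forward; pixel columns grow to the right and rows downward; lengths in mm; the calibration is good to about 2 mm. A picture is of the moment at which its call begins. camera_info takes no time and is no camera call.
- arm.job_done(): hands the job in, once; it reports no verdict.
The state is a dict: "clock": time; "joints": joint angles; "joint_vel": joint speeds; "joint_efforts": joint torques, N m; "position": TCP position; "ee_rot": TCP orientation; "contact_force": force on the tool from outside, world axes, zero at the start; "wrist_torque": the same for the moment, N m; "gripper_width": finger opening in mm.
Only numpy, scipy, OpenCV 4.12 (cv2) and the standard library are available. Lean on these libraries where they do the work, as an engineer would, in place of code of your own. Each camera call takes 0.05 s, during which the arm holds its last target. There are 200 camera calls.

## Working session

There is one attempt and no reset: what is moved stays moved. The work goes in short steps, Python scripts to look and compute and a tool call to move; the robot and the scene stay as the last step left them, time stands still between calls to the robot, and variables do not carry over. Pictures are saved under pics/ and viewed, about 12 in all and at most 16, crops included, and the job is handed in when it is done.

Besides the shell and the picture viewer there is one more tool, called after "Emit:" in YAML: its name, and indented under it one key for each argument. arm_command: Moves the arm, as the interface text tells. Its arguments: {"type":"object","properties":{"increments":{"type":"array","items":{"type":"array"}}},"required":["increments"]}

```bash
ls; mkdir -p pics; cat > h.py <<'E'
import numpy as np, cv2
from bench import readout, imaging, arm
def cam(n):
    c=imaging.camera_info(n); f=192/np.tan(np.radians(c["vfov"])/2)
    K=np.array([[f,0,c["cx"]],[0,f,c["cy"]],[0,0,1]]); return K,np.array(c["D"],float),np.array(c["eye"],float),np.array(c["rotation"],float)
def grab(n,tag):
    im,d=imaging.get_image(n); np.savez(f"pics/{tag}.npz",im=im,d=d,n=n); return im,d
def load(tag):
    z=np.load(f"pics/{tag}.npz"); return z["im"],z["d"],str(z["n"])
def ray(n,uv):
    K,D,e,R=cam(n); p=cv2.undistortPoints(np.array(uv,float).reshape(-1,1,2),K,D).reshape(-1,2)
    return e,R,np.c_[p,np.ones(len(p))]
def at_z(n,uv,z):
    e,R,r=ray(n,uv); w=r@R.T; return e+w*((z-e[2])/w[:,2])[:,None]
def at_d(n,uv,d):
    e,R,r=ray(n,uv); return e+(r*np.array(d).reshape(-1,1))@R.T
def cloud(tag):
    im,d,n=load(tag); v,u=np.mgrid[0:384,0:512]
    P=at_d(n,np.c_[u.ravel(),v.ravel()],d.ravel()).reshape(384,512,3); P[d==0]=np.nan; return im,P
def crop(tag,x0,y0,x1,y1,s,out):
    im,_,_=load(tag); cv2.imwrite(f"pics/{out}.png",cv2.resize(im[y0:y1,x0:x1],None,fx=s,fy=s,interpolation=cv2.INTER_CUBIC))
def proj(n,P):
    K,D,e,R=cam(n); r,_=cv2.Rodrigues(R.T); return cv2.projectPoints(np.array(P,float).reshape(-1,1,3),r,-R.T@e,K,D)[0].reshape(-1,2)
E
python3 - <<'E'
from h import *
print(readout.read_state())
for n in ("top","scene"):
    print(imaging.camera_info(n)); grab(n,n+"0")
a=load("top0")[0];b=load("scene0")[0]
cv2.imwrite("pics/t0.png",cv2.resize(a,(800,600)));cv2.imwrite("pics/s0.png",cv2.resize(b,(800,600)))
E
```

```text
pics
{'clock': 0.0, 'joints': array([ 1.50258358e+00,  3.85537556e-01,  6.60582644e-03, -5.37309476e-04,
       -1.19400850e+00, -2.58577082e-01]), 'joint_vel': array([-0.00013204,  0.00065799, -0.0003861 ,  0.00025323, -0.00061423,
        0.00150292]), 'joint_efforts': array([-3.80562715e-04, -3.92287338e+01,  1.88394821e+01,  4.18619201e+00,
       -4.74928893e-03,  9.44761837e-06]), 'position': array([200.42414076, 591.35680051, 230.21955293]), 'ee_rot': array([-0.69757307,  0.11586465,  0.69778053,  0.11432198]), 'contact_force': array([-0.44865325, -0.37046022, -0.79927258]), 'wrist_torque': array([ 0.01306765, -0.00692648, -0.01177226]), 'gripper_width': 85.36738699964282}
{'vfov': 47.47358628931001, 'cx': 252.6496604739576, 'cy': 190.56056268175067, 'D': array([0.03119553, 0.        , 0.        , 0.        , 0.        ]), 'eye': array([ 310.37165194,   45.63639351, 1365.30059061]), 'rotation': array([ 0.719142  , -0.68733313,  0.07280008, -0.071471  ])}
{'vfov': 51.65312942264529, 'cx': 255.03118193461566, 'cy': 185.02952077957363, 'D': array([0.02371385, 0.        , 0.        , 0.        , 0.        ]), 'eye': array([856.14932826, 538.121119  , 975.8887656 ]), 'rotation': array([ 0.24461897,  0.92203778, -0.28891201, -0.08085633])}
```

```bash
sed -i 's/np.array(c\["rotation"\],float)$/Rot.from_quat(c["rotation"]).as_matrix()/; 1a from scipy.spatial.transform import Rotation as Rot' h.py; python3 -c "
from h import *
print(cam('top')[3],cam('scene')[3],Rot.from_quat(readout.read_state()['ee_rot']).as_matrix())"
```

```text
[[ 0.04454665 -0.97817405  0.20295595]
 [-0.99898643 -0.04493014  0.00271979]
 [ 0.00645842 -0.2028714  -0.97918409]] [[-0.86724763  0.40437513 -0.2904519 ]
 [ 0.49781659  0.71338283 -0.49321759]
 [ 0.00775847 -0.57233355 -0.81998421]] [[-5.19807305e-04 -3.21165631e-01 -9.47022897e-01]
 [-1.94437747e-03 -9.47020910e-01  3.21166025e-01]
 [-9.99997975e-01  2.00831443e-03 -1.32198831e-04]]
```

View pics/t0.png

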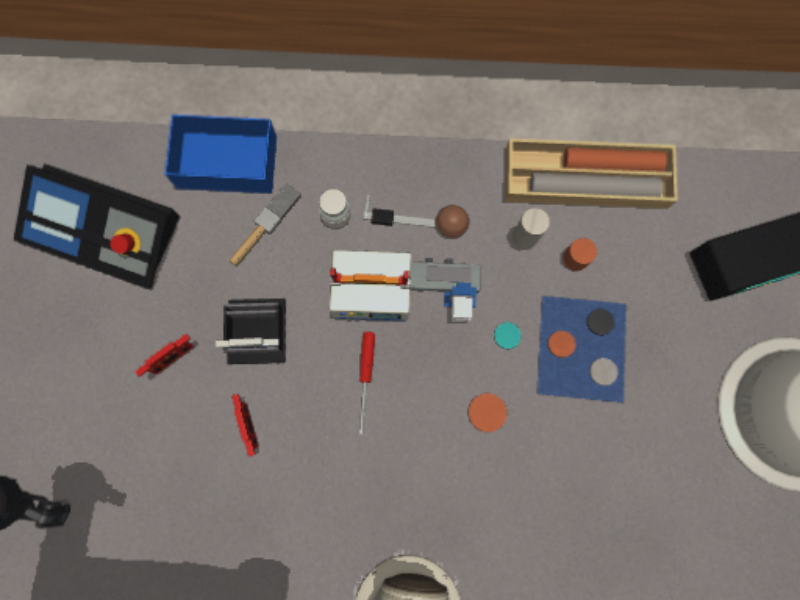

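View pics/s0.png

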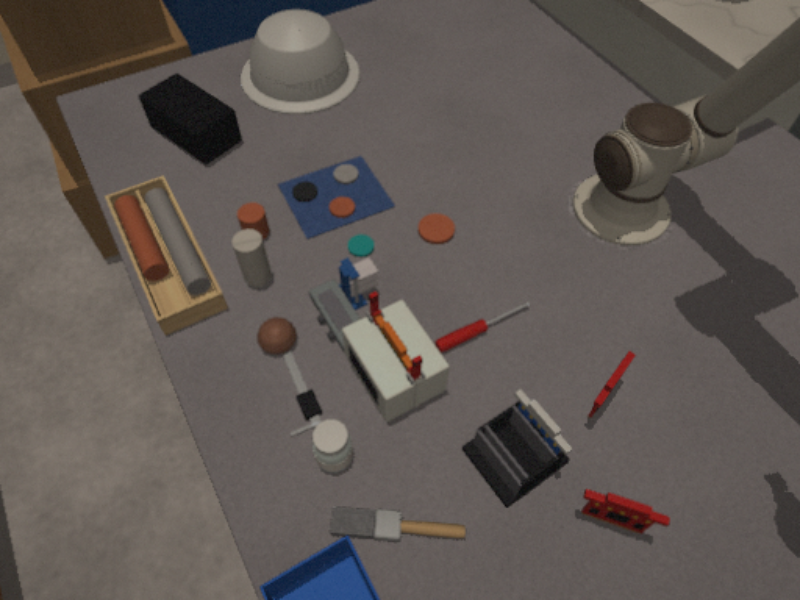

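```bash
python3 - <<'E'
from h import *
crop("top0",135,155,312,245,4.5,"c1"); crop("scene0",170,150,375,325,3.8,"c2")
im,P=cloud("top0"); hsv=cv2.cvtColor(im,cv2.COLOR_BGR2HSV)
def comp(name,m,roi,zr):
    x0,y0,x1,y1=roi; M=np.zeros(m.shape,bool); M[y0:y1,x0:x1]=m[y0:y1,x0:x1]; M&=(P[...,2]>zr[0])&(P[...,2]<zr[1])
    n,l,s,c=cv2.connectedComponentsWithStats(M.astype(np.uint8))
    for i in range(1,n):
        if s[i,4]>12:
            q=P[l==i]; (cx,cy),(w,h),a=cv2.minAreaRect(q[:,:2].astype(np.float32)); print(name,s[i,4],c[i].round(1),"med",np.median(q,0).round(1),"rect",round(cx,1),round(cy,1),round(w),round(h),round(a,1),"z95",np.percentile(q[:,2],95).round(1))
H,S,V=hsv[...,0],hsv[...,1],hsv[...,2]
roi=(335,180,410,265)
comp("red",(H<15)&(S>120),roi,(4,40)); comp("grey",(S<60)&(V>110),roi,(4,40)); comp("black",(V<70)&(S<120),roi,(4,40)); comp("mat",(H>95)&(H<125)&(S>90),roi,(-5,12))
comp("big",(H<15)&(S>120),(290,240,335,285),(-5,40))
comp("orange",(H<16)&(S>150),(205,155,275,200),(85,150))
comp("redlev",((H>172)|(H<4))&(S>150),(205,155,275,200),(100,200))
comp("white",(S<40)&(V>150),(135,205,190,235),(80,130))
comp("housing",(S<40)&(V>150),(200,150,275,215),(80,100))
comp("stand",(V<110),(135,185,190,240),(50,72))
E
```

```text
red 219 [358.9 219.8] med [ 512.3 -285.8   12.9] rect 513.0 -286.3 50 51 20.8 z95 17.1
grey 244 [386.2 237.3] med [ 462.2 -369.4   12.4] rect 462.4 -369.9 53 52 40.9 z95 17.4
black 216 [383.8 205.7] med [ 561.1 -364.2   12.9] rect 562.1 -363.7 50 51 61.8 z95 17.4
mat 2534 [371.  223.5] med [ 502.5 -323.5    5. ] rect 507.9 -329.5 168 199 86.8 z95 9.4
big 461 [311.6 263.6] med [ 371.4 -141.2   12. ] rect 371.8 -140.5 70 71 1.9 z95 16.3
orange 208 [235.9 178.3] med [603.5  99.8 114. ] rect 605.3 97.8 14 137 0.3 z95 126.3
redlev 32 [214.5 176. ] med [603.5 161.9 122.9] rect 604.8 161.3 13 11 5.5 z95 158.5
redlev 26 [258.3 177.8] med [602.1  33.  136.9] rect 604.7 35.3 13 11 2.4 z95 158.9
white 110 [151.5 218.6] med [474.8 337.8 110.6] rect 474.9 337.8 11 86 4.4 z95 114.7
white 37 [172.9 218.5] med [478.4 277.2  97.6] rect 479.3 279.1 10 27 2.7 z95 101.9
housing 713 [237.2 167.8] med [642.7  98.6  90.6] rect 641.9 98.2 49 149 0.8 z95 94.8
housing 851 [236.3 190.5] med [572.   97.1  90.4] rect 572.6 98.7 53 149 2.1 z95 94.8
stand 222 [160.1 202.4] med [537.6 334.   60.7] rect 523.6 326.0 72 107 4.1 z95 66.5
stand 44 [169.2 222. ] med [472.7 294.   61.3] rect 471.7 301.7 9 67 7.2 z95 65.5
stand 32 [149.4 223.2] med [466.4 355.1  59.6] rect 468.1 349.3 8 46 3.8 z95 64.2
```

View pics/c1.png

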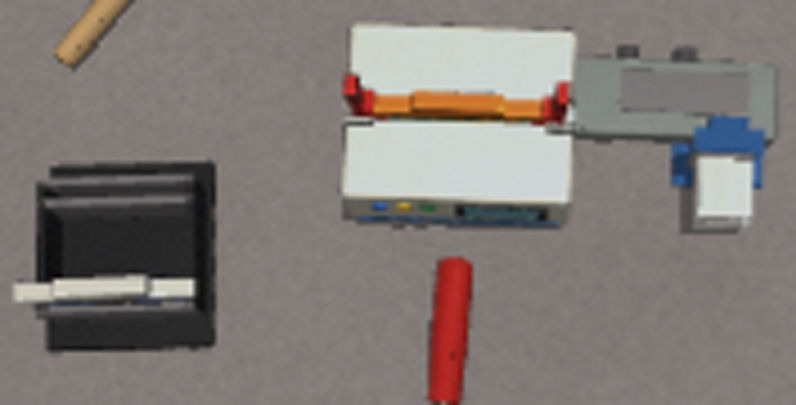

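View pics/c2.png

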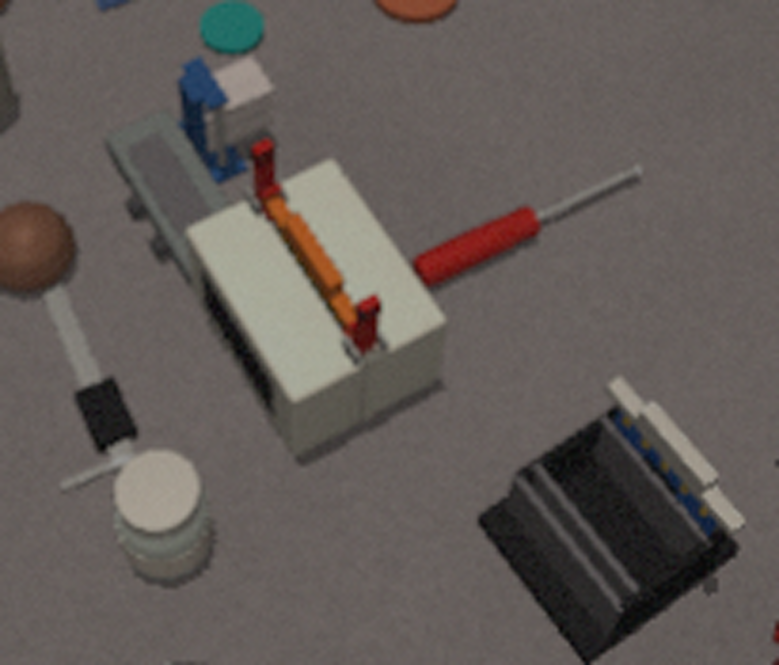

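```bash
cat > m.py <<'E'
from h import *
def mask(im,f,roi):
    h=cv2.cvtColor(cv2.resize(im,None,fx=4,fy=4,interpolation=cv2.INTER_CUBIC),cv2.COLOR_BGR2HSV)
    m=f(h[...,0],h[...,1],h[...,2]); M=np.zeros(m.shape,np.uint8); x0,y0,x1,y1=[4*k for k in roi]; M[y0:y1,x0:x1]=m[y0:y1,x0:x1]*255
    return cv2.morphologyEx(M,cv2.MORPH_OPEN,np.ones((3,3)))
def rects(n,im,f,roi,z,amin=150):
    out=[]
    for c in cv2.findContours(mask(im,f,roi),cv2.RETR_EXTERNAL,cv2.CHAIN_APPROX_NONE)[0]:
        if cv2.contourArea(c)>amin:
            uv=(c.reshape(-1,2)+.5)/4-.5; q=at_z(n,uv,z)[:,:2].astype(np.float32)
            (cx,cy),(w,h),a=cv2.minAreaRect(q); (ex,ey),r=cv2.minEnclosingCircle(q)
            print(uv.mean(0).round(0),"rect c",np.round([cx,cy],1),"wh",np.round([w,h],1),"a",round(a,2),"circ",np.round([ex,ey,2*r],1),"yr",q[:,1].min().round(1),q[:,1].max().round(1),"xr",q[:,0].min().round(1),q[:,0].max().round(1)); out.append(q)
    return out
E
python3 - <<'E'
from m import *
for n,rd in(("top",[("discR",lambda H,S,V:(H<15)&(S>120),(345,205,375,235),12),("discG",lambda H,S,V:(S<60)&(V>100),(370,222,402,255),12),("discK",lambda H,S,V:(V<70)&(S<120),(370,190,400,222),12),
 ("housing",lambda H,S,V:(S<50)&(V>140),(200,150,275,202),90),("handleW",lambda H,S,V:(S<60)&(V>120),(135,205,182,235),105),("orange",lambda H,S,V:(H>4)&(H<18)&(S>150),(205,165,275,190),115),("shelf",lambda H,S,V:(S<50)&(V>150),(285,185,305,210),68),("standdark",lambda H,S,V:(V<85),(138,185,190,238),62)]),):
    im=load(n+"0")[0]
    for nm,f,roi,z in rd: print(nm); rects(n,im,f,roi,z)
E
```

```text
discR
[359. 220.] rect c [ 512.9 -286.6] wh [50.3 51.7] a 2.65 circ [ 513.3 -286.3   53. ] yr -312.4 -261.0 xr 487.5 538.4
discG
[386. 237.] rect c [ 462.  -369.4] wh [54.9 54.6] a 45.49 circ [ 461.9 -369.5   56.4] yr -397.3 -341.8 xr 434.3 489.5
[400. 238.] rect c [ 462.6 -412.3] wh [  8.4 101.9] a 88.45 circ [ 462.6 -412.2  102.3] yr -417.8 -406.7 xr 411.8 513.4
discK
[384. 206.] rect c [ 561.4 -363.8] wh [50.7 53.4] a 49.15 circ [ 561.5 -364.1   54.5] yr -390.1 -337.8 xr 534.6 587.2
housing
[236. 191.] rect c [573.3  98.1] wh [ 54.6 153.7] a 1.0 circ [569.4  97.6 157.3] yr 21.0 174.9 xr 545.5 601.1
[238. 168.] rect c [642.1  97.9] wh [ 49.9 152.6] a 0.64 circ [649.6  98.1 154.3] yr 21.7 174.3 xr 616.6 667.4
handleW
[154. 224.] rect c [473.7 319.8] wh [ 86.8 138.9] a 2.52 circ [473.7 319.8 163.8] yr 248.6 391.1 xr 427.5 514.9
orange
[236. 178.] rect c [604.4  98.1] wh [ 17.6 112.7] a 0.93 circ [602.4  97.9 113. ] yr 41.6 154.4 xr 594.7 612.8
shelf
[296. 197.] rect c [565.8 -81.8] wh [46.7 37.8] a 0.23 circ [565.4 -80.9  55.1] yr -100.8 -62.9 xr 542.5 589.2
standdark
[159. 222.] rect c [473.4 326.7] wh [ 6.  70.8] a 2.55 circ [471.9 326.6  70.8] yr 291.3 362.0 xr 468.8 477.5
[163. 210.] rect c [503.9 317.8] wh [127.8 120. ] a 4.45 circ [504.1 313.8 164.9] yr 253.4 381.5 xr 437.4 570.4
```

Emit:
arm_command:
  increments:
    - [[0,0,-8],[32,-36,0],1]
    - [[0,0,-16],[65,-72,0],1]
    - [[0,0,-24],[97,-108,0],1]
    - [[0,0,-32],[130,-144,0],1]
    - [[0,0,-36],[162,-180,0],1]

```text
clock: 0.6
position: [363.2, 409.6, 230.0]
ee_rot: [-0.627, 0.327, 0.628, 0.325]
contact_force: [0.6, 0.0, 0.1]
gripper_width: 12.4
```

Emit:
arm_command:
  increments:
    - [[0,0,-8],[32,-36,0],1]
    - [[0,0,-16],[65,-72,0],1]
    - [[0,0,-24],[97,-108,0],1]
    - [[0,0,-32],[130,-144,0],1]
    - [[0,0,-34.4],[162,-180,0],1]

```text
clock: 1.1
position: [526.1, 227.9, 229.7]
ee_rot: [-0.501, 0.499, 0.503, 0.497]
contact_force: [0.9, 0.7, 0.3]
gripper_width: 0.1
```

```bash
cat > st.py <<'E'
from h import *
import sys
s=readout.read_state(); R=Rot.from_quat(s['ee_rot']).as_matrix(); y=R[:,1]
print("t",round(s['clock'],2),"pos",s['position'].round(1),"jaw",round(np.degrees(np.arctan2(y[1],y[0])),1),"toolx",R[:,0].round(3),"F",s['contact_force'].round(1),"T",s['wrist_torque'].round(2),"w",round(s['gripper_width'],1),"q",s['joints'].round(2))
E
python3 st.py
```

```text
t 1.1 pos [526.1 227.9 229.7] jaw -179.5 toolx [-0.003 -0.001 -1.   ] F [0.9 0.7 0.3] T [ 0.07 -0.12  0.01] w 0.1 q [ 0.69  0.3  -0.12 -0.   -1.15 -0.68]
```

Emit:
arm_command:
  increments:
    - [[0,0,0.4],[30,-30,-10],1]
    - [[0,0,0.4],[60,-60,-25],1]
    - [[0,0,0.4],[79,-84,-40],1]
    - [[0,0,0.4],[79,-84,-50],1]
    - [[0,0,0.4],[79,-84,-50],1]

```text
clock: 1.6
position: [604.0, 142.8, 177.1]
ee_rot: [-0.502, 0.499, 0.505, 0.494]
contact_force: [-0.5, -0.3, 0.3]
gripper_width: -0.1
```

```bash
python3 - <<'E'
from h import *
for n in("scene","top"): grab(n,n+"1")
crop("scene1",200,130,320,250,5,"v1"); a=cv2.imread("pics/v1.png")
crop("top1",195,140,295,240,5,"v2"); b=cv2.imread("pics/v2.png")
cv2.imwrite("pics/v12.png",cv2.resize(np.hstack([a[:500],b]) if a.shape[0]<500 else np.hstack([cv2.resize(a,(400,400)),cv2.resize(b,(400,400))]),(800,400)))
E
python3 st.py
```

```text
t 1.7 pos [604.8 144.4 179.7] jaw -179.1 toolx [-0.003 -0.001 -1.   ] F [0.2 1.5 0.1] T [ 0.03 -0.02 -0.08] w -0.1 q [ 0.49  0.42 -0.07 -0.   -1.08 -0.48]
```

View pics/v12.png

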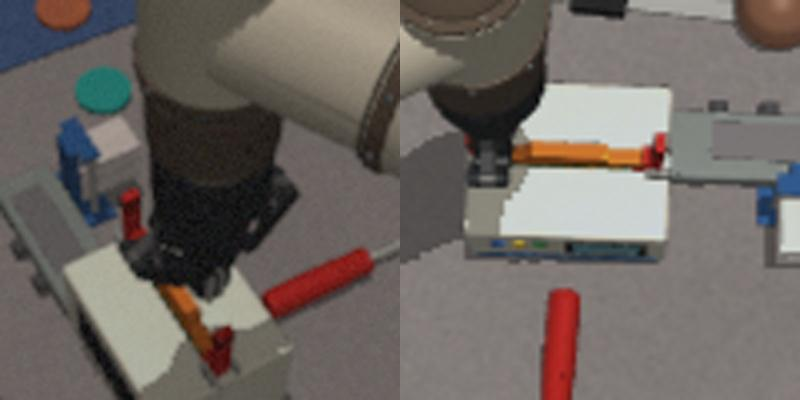

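```bash
python3 -c "
from h import *
print(proj('scene',[[604.8,144.4,179.7],[605,162,156],[605,164,156],[607,32,156]]))"
```

```text
[[261.84646912 216.58418899]
 [265.35207983 227.39600752]
 [265.78806186 228.0503074 ]
 [238.17656498 187.99883863]]
```

Emit:
arm_command:
  increments:
    - [[0,0,0],[0,0,-15],1]
    - [[0,0,0],[0,0,-30],1]
    - [[0,0,0],[0,0,-45],1]
    - [[0,0,0],[0,0,-57],1]
    - [[0,0,0],[0,0,-57],1]

```text
clock: 2.2
position: [603.5, 145.0, 121.7]
ee_rot: [-0.503, 0.498, 0.505, 0.494]
contact_force: [-0.1, 0.6, -0.5]
gripper_width: -0.3
```

Emit:
arm_command:
  increments:
    - [[0,0,0],[0,6,0],1]
    - [[0,0,0],[0,12,0],1]
    - [[0,0,0],[0,18,0],1]
    - [[0,0,0],[0,23,0],1]
    - [[0,0,0],[0,25,0],1]

```text
clock: 2.7
position: [602.9, 168.7, 121.7]
ee_rot: [-0.504, 0.499, 0.505, 0.492]
contact_force: [1.4, -10.2, -0.3]
gripper_width: -0.1
```

```bash
python3 st.py
```

```text
t 2.7 pos [602.9 168.7 121.7] jaw -179.0 toolx [-0.008 -0.005 -1.   ] F [  1.4 -10.2  -0.3] T [-2.99 -0.37  0.02] w -0.1 q [ 0.53  0.48 -0.13  0.   -0.97 -0.51]
```

Emit:
arm_command:
  increments:
    - [[0,0,0],[0,1,0],1]
    - [[0,0,0],[0,2,0],1]
    - [[0,0,0],[0,3,0],1]
    - [[0,0,0],[0,4,0],1]
    - [[0,0,0],[0,4,0],1]

```text
clock: 3.2
position: [602.5, 170.4, 121.8]
ee_rot: [-0.504, 0.501, 0.505, 0.491]
contact_force: [-0.0, -9.3, 0.1]
gripper_width: 0.1
```

Emit:
arm_command:
  increments:
    - [[0,0,0],[0,1,0],1]
    - [[0,0,0],[0,2,0],1]
    - [[0,0,0],[0,3,0],1]
    - [[0,0,0],[0,3,0],1]
    - [[0,0,0],[0,3,0],1]

```text
clock: 3.7
position: [602.3, 171.5, 122.1]
ee_rot: [0.504, -0.502, -0.504, -0.49]
contact_force: [0.6, -8.7, -0.2]
gripper_width: -0.0
```

Emit:
arm_command:
  increments:
    - [[0,0,0],[0,3,0],1]
    - [[0,0,0],[0,5,0],1]
    - [[0,0,0],[0,7,0],1]
    - [[0,0,0],[0,8,0],1]
    - [[0,0,0],[0,8,0],1]

```text
clock: 4.2
position: [601.7, 177.8, 122.4]
ee_rot: [0.504, -0.503, -0.504, -0.489]
contact_force: [0.2, -8.5, 0.6]
gripper_width: -0.0
```

```bash
python3 st.py
```

```text
t 4.2 pos [601.7 177.8 122.4] jaw -179.1 toolx [-0.014 -0.016 -1.   ] F [ 0.2 -8.5  0.6] T [-2.24  0.04  0.07] w -0.0 q [ 0.55  0.49 -0.12  0.01 -0.98 -0.54]
```

Emit:
arm_command:
  increments:
    - [[0,0,0],[0,2,0],1]
    - [[0,0,0],[0,4,0],1]
    - [[0,0,0],[0,6,0],1]
    - [[0,0,0],[0,6,0],1]
    - [[0,0,0],[0,6,0],1]

```text
clock: 4.7
position: [601.2, 180.7, 123.2]
ee_rot: [-0.505, 0.505, 0.503, 0.487]
contact_force: [1.2, -11.7, 3.4]
gripper_width: -0.0
```

```bash
python3 st.py; python3 - <<'E'
from h import *
grab("scene","s2"); grab("top","t2")
crop("s2",200,130,320,250,5,"v1"); a=cv2.imread("pics/v1.png"); crop("t2",195,140,295,240,5,"v2"); b=cv2.imread("pics/v2.png")
cv2.imwrite("pics/v3.png",np.hstack([cv2.resize(a,(400,400)),cv2.resize(b,(400,400))]))
E
```

```text
t 4.7 pos [601.2 180.7 123.2] jaw -179.1 toolx [-0.017 -0.021 -1.   ] F [  1.2 -11.7   3.4] T [-3.39 -0.17  0.02] w -0.0 q [ 0.55  0.49 -0.11  0.01 -0.99 -0.54]
```

View pics/v3.png

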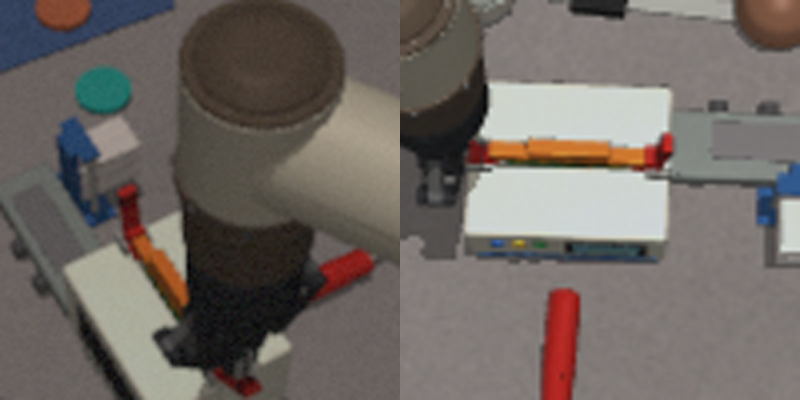

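Emit:
arm_command:
  increments:
    - [[0,0,0],[0,-12,0],1]
    - [[1.2,-1,0],[0,-15,25],1]
    - [[1.2,-1,0],[3,-40,57],1]
    - [[1.2,-1,0],[6,-75,57],1]
    - [[1.2,-1,0],[6,-100,57],1]

```text
clock: 5.3
position: [608.4, 80.6, 182.3]
ee_rot: [0.505, -0.494, -0.503, -0.498]
contact_force: [0.4, 0.3, -0.2]
gripper_width: -0.1
```

```bash
python3 st.py
```

```text
t 5.3 pos [608.4  80.6 182.3] jaw -179.1 toolx [ 0.006  0.003 -1.   ] F [ 0.4  0.3 -0.2] T [-0.01  0.01  0.01] w -0.1 q [ 0.39  0.4  -0.1  -0.   -1.07 -0.38]
```

Emit:
arm_command:
  increments:
    - [[0,0,0],[0,-20,0],1]
    - [[0,0,0],[0,-28,0],1]
    - [[0,0,0],[-1,-28,-20],1]
    - [[0,0,0],[-1,-28,-45],1]
    - [[0,0,0],[-1,-28,-60],1]

```text
clock: 5.8
position: [607.0, 53.5, 120.8]
ee_rot: [0.504, -0.494, -0.504, -0.498]
contact_force: [-0.2, 0.0, -0.1]
gripper_width: 0.1
```

Emit:
arm_command:
  increments:
    - [[0,0,0],[0,0,0],1]
    - [[0,0,0],[0,-6,0],1]
    - [[0,0,0],[0,-12,0],1]
    - [[0,0,0],[0,-18,0],1]
    - [[0,0,0],[0,-24,0],1]

```text
clock: 6.3
position: [607.7, 29.7, 121.7]
ee_rot: [0.504, -0.493, -0.503, -0.499]
contact_force: [0.2, 4.2, -0.2]
gripper_width: 0.2
```

Emit:
arm_command:
  increments:
    - [[0,0,0],[0,-3,0],1]
    - [[0,0,0],[0,-6,0],1]
    - [[0,0,0],[0,-9,0],1]
    - [[0,0,0],[0,-10,0],1]
    - [[0,0,0],[0,-10,0],1]

```text
clock: 6.8
position: [607.9, 19.5, 121.9]
ee_rot: [0.505, -0.493, -0.503, -0.499]
contact_force: [0.5, 2.5, 1.0]
gripper_width: -0.1
```

Emit:
arm_command:
  increments:
    - [[0,0,0],[0,-2,0],1]
    - [[0,0,0],[0,-4,0],1]
    - [[0,0,0],[0,-6,0],1]
    - [[0,0,0],[0,-7,0],1]
    - [[0,0,0],[0,-7,0],1]

```text
clock: 7.3
position: [608.7, 17.7, 122.6]
ee_rot: [-0.504, 0.49, 0.504, 0.502]
contact_force: [-3.0, 19.9, 4.2]
gripper_width: 0.0
```

Emit:
arm_command:
  increments:
    - [[0,0,0],[0,14,0],1]
    - [[0,0,0],[0,18,25],0.5]
    - [[0,0,0],[-1,40,62],0]
    - [[0,0,0],[-3,75,62],0]
    - [[0,0,0],[-3,80,62],0]

```text
clock: 7.8
position: [605.7, 99.9, 185.7]
ee_rot: [0.505, -0.489, -0.505, -0.502]
contact_force: [0.1, -1.0, -0.0]
gripper_width: 57.9
```

```bash
python3 st.py; python3 - <<'E'
from h import *
grab("scene","s3"); grab("top","t3")
crop("s3",200,130,320,250,5,"v1"); a=cv2.imread("pics/v1.png"); crop("t3",195,140,295,240,5,"v2"); b=cv2.imread("pics/v2.png")
cv2.imwrite("pics/v4.png",np.hstack([cv2.resize(a,(400,400)),cv2.resize(b,(400,400))]))
E
```

```text
t 7.8 pos [605.7  99.9 185.7] jaw -178.9 toolx [ 0.013  0.012 -1.   ] F [ 0.1 -1.  -0. ] T [-0.03  0.06  0.02] w 57.9 q [ 0.42  0.39 -0.1  -0.01 -1.06 -0.4 ]
```

View pics/v4.png

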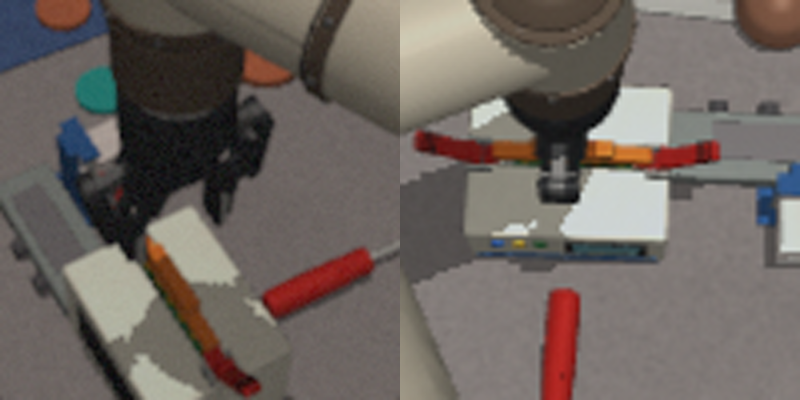

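Emit:
arm_command:
  increments:
    - [[-0.7,0.7,0],[0,-2,0],0]
    - [[-0.7,0.7,0],[0,-2,-20],0]
    - [[-0.7,0.7,0],[0,-2,-45],0]
    - [[-0.7,0.7,0],[0,-2,-70],0]
    - [[-0.7,0.7,0],[0,-2,-80],0]

```text
clock: 8.4
position: [603.1, 94.1, 100.7]
ee_rot: [-0.503, 0.499, 0.505, 0.493]
contact_force: [0.4, 0.1, -0.4]
gripper_width: 85.6
```

Emit:
arm_command:
  increments:
    - [[0,0,0],[0,0,0],0]
    - [[0,0,0],[0,0,0],0.5]
    - [[0,0,0],[0,0,0],1]
    - [[0,0,0],[0,0,0],1]
    - [[0,0,0],[0,0,0],1]

```text
clock: 8.9
position: [603.6, 94.3, 101.7]
ee_rot: [-0.503, 0.498, 0.505, 0.493]
contact_force: [-0.2, -1.1, -0.1]
gripper_width: 28.3
```

```bash
python3 st.py
```

```text
t 8.9 pos [603.6  94.3 101.7] jaw -179.0 toolx [-0.007 -0.003 -1.   ] F [-0.2 -1.1 -0.1] T [0.02 0.   0.04] w 28.3 q [ 0.42  0.48 -0.19  0.   -0.91 -0.4 ]
```

Emit:
arm_command:
  increments:
    - [[0,0,0],[0,3.5,2],0.7]
    - [[0,0,0],[0,3.5,2],1]
    - [[0,0,0],[0,3.5,2],1]
    - [[0,0,0],[0,3.5,2],1]
    - [[0,0,0],[0,3.5,2],1]

```text
clock: 9.4
position: [604.4, 98.4, 104.6]
ee_rot: [-0.504, 0.498, 0.505, 0.494]
contact_force: [0.2, 1.6, 4.8]
gripper_width: 11.1
```

```bash
python3 st.py
```

```text
t 9.4 pos [604.4  98.4 104.6] jaw -179.0 toolx [-0.005 -0.002 -1.   ] F [0.2 1.6 4.8] T [ 0.72  0.07 -0.08] w 11.1 q [ 0.43  0.48 -0.18  0.   -0.91 -0.41]
```

Emit:
arm_command:
  increments:
    - [[0,0,0],[0,0,15],1]
    - [[0,0,0],[0,0,40],1]
    - [[0,0,0],[0,0,70],1]
    - [[0,0,0],[0,0,100],1]
    - [[0,0,0],[0,0,125],1]

```text
clock: 9.9
position: [603.5, 98.0, 229.5]
ee_rot: [-0.503, 0.498, 0.505, 0.493]
contact_force: [0.1, 0.3, -2.8]
gripper_width: 11.0
```

Emit:
arm_command:
  increments:
    - [[0,0,0],[0,0,3],1]
    - [[0,0,0],[-5,20,3],1]
    - [[0,0,0],[-15,50,3],1]
    - [[0,0,0],[-22,90,3],1]
    - [[0,0,0],[-28,115,3],1]

```text
clock: 10.4
position: [573.6, 214.2, 229.3]
ee_rot: [-0.502, 0.5, 0.506, 0.491]
contact_force: [0.1, 0.4, -2.8]
gripper_width: 11.2
```

Emit:
arm_command:
  increments:
    - [[0,0,1],[-8,30,0],1]
    - [[0,0,2],[-18,65,0],1]
    - [[0,0,3.2],[-25,100,0],1]
    - [[0,0,3.2],[-27,112,0],1]
    - [[0,0,3.2],[-27,112,0],1]

```text
clock: 10.9
position: [545.3, 327.1, 226.5]
ee_rot: [-0.516, 0.487, 0.521, 0.475]
contact_force: [-0.8, -0.4, -1.9]
gripper_width: 10.9
```

```bash
python3 st.py; python3 - <<'E'
from h import *
grab("scene","s4"); grab("top","t4")
a=load("s4")[0][190:350,250:410]; b=load("t4")[0][160:260,110:210]
cv2.imwrite("pics/v5.png",np.hstack([cv2.resize(a,(400,400),interpolation=2),cv2.resize(b,(400,400),interpolation=2)]))
E
```

```text
t 10.9 pos [545.3 327.1 226.5] jaw -175.7 toolx [-0.016 -0.008 -1.   ] F [-0.8 -0.4 -1.9] T [-0.03 -0.03 -0.03] w 10.9 q [ 0.79  0.42  0.05 -0.01 -1.22 -0.71]
```

View pics/v5.png

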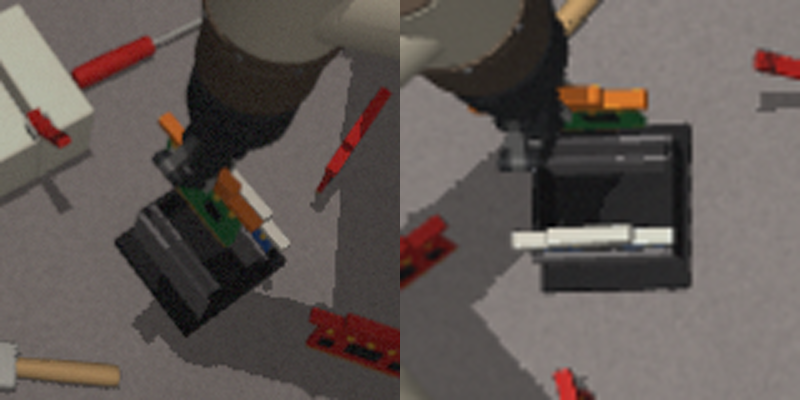

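```bash
python3 - <<'E'
from h import *
crop("top0",136,188,188,238,12,"c3")
E
```

```text
(no output)
```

View pics/c3.png

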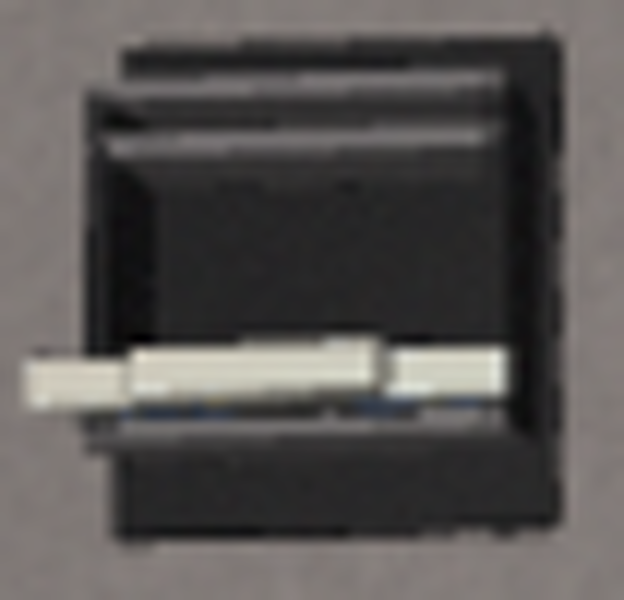

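```bash
python3 - <<'E'
from h import *
c=lambda *p:[((136+x/12-.5),(188+y/12-.5)) for x,y in p]
e=at_z("top",c((110,121),(500,105)),62); print("empty slot",e.round(1),np.degrees(np.arctan2(e[0,0]-e[1,0],e[0,1]-e[1,1])))
print("stand left/right edges",at_z("top",c((88,270),(515,250)),62).round(1))
h=at_z("top",c((130,348),(130,397),(376,340),(376,388)),111); print("handle top corners",h.round(1),h.mean(0).round(1))
b=at_z("top",c((22,358),(22,408),(508,350),(508,395)),99); print("bar",b.round(1),b.mean(0).round(1))
# held board: orange bar & handle in top t4
from m import *
im=load("t4")[0]
rects("top",im,lambda H,S,V:(H>4)&(H<18)&(S>150),(110,170,190,200),240)
# same with scene for handle
P=cloud("t4")[1]; h=cv2.cvtColor(im,cv2.COLOR_BGR2HSV); m=(h[...,0]>4)&(h[...,0]<18)&(h[...,1]>150); m[:, :100]=0; m[:,200:]=0; m[:160]=0;m[210:]=0
q=P[m]; q=q[q[:,2]>150]; print(len(q), q.min(0),q.max(0),np.median(q,0)); print("proj grip", proj("top",[[545,327,241],[545,297,253],[545,269,253]]))
E
```

```text
empty slot [[543.8 374.9  62. ]
 [552.4 277.2  62. ]] -5.019054677323946
stand left/right edges [[505.7 376.8  62. ]
 [515.5 270.5  62. ]]
handle top corners [[479.8 352.4 111. ]
 [468.  351.3 111. ]
 [484.4 293.7 111. ]
 [472.8 292.7 111. ]] [476.3 322.5 111. ]
bar [[477.9 381.2  99. ]
 [465.7 380.   99. ]
 [485.1 263.9  99. ]
 [474.1 263.   99. ]] [475.7 322.   99. ]
[160. 184.] rect c [549.4 293.2] wh [16.9 58.8] a 2.66 circ [550.4 293.3  60.1] yr 263.6 322.9 xr 540.6 557.6
111 [538.78154184 264.25692192 228.97359141] [557.09155835 376.98029021 301.5152358 ] [548.02645299 293.24285261 242.09164928]
proj grip [[146.8836806  185.20898793]
 [157.37111387 184.73745732]
 [168.14540318 185.22242138]]
```

```bash
python3 st.py; python3 - <<'E'
from h import *
print("initial handle ends",at_z("top",[(135+412/4.5-.5,177),(135+503/4.5-.5,177)],121).round(1))
print("now handle right end",at_z("top",[(110+202/4-.5,160+97/4)],253).round(1),"bar right end",at_z("top",[(110+248/4-.5,160+98/4)],241).round(1))
a=load("t4")[0][174:196,120:176]; b=load("s4")[0][210:310,290:390]
cv2.imwrite("pics/v6.png",np.vstack([cv2.resize(a,(784,308),interpolation=2),np.hstack([cv2.resize(b,(290,290),interpolation=2),np.zeros((290,494,3),np.uint8)])]))
E
```

```text
t 11.0 pos [546.1 325.2 227.6] jaw -175.9 toolx [-0.015 -0.008 -1.   ] F [ 0.1  0.9 -2.5] T [-0.04 -0.02  0.02] w 11.1 q [ 0.79  0.41  0.05 -0.01 -1.22 -0.71]
initial handle ends [[605.2 128.7 121. ]
 [607.9  69.5 121. ]]
now handle right end [[546.6 290.3 253. ]] bar right end [[549.9 262.8 241. ]]
```

View pics/v6.png

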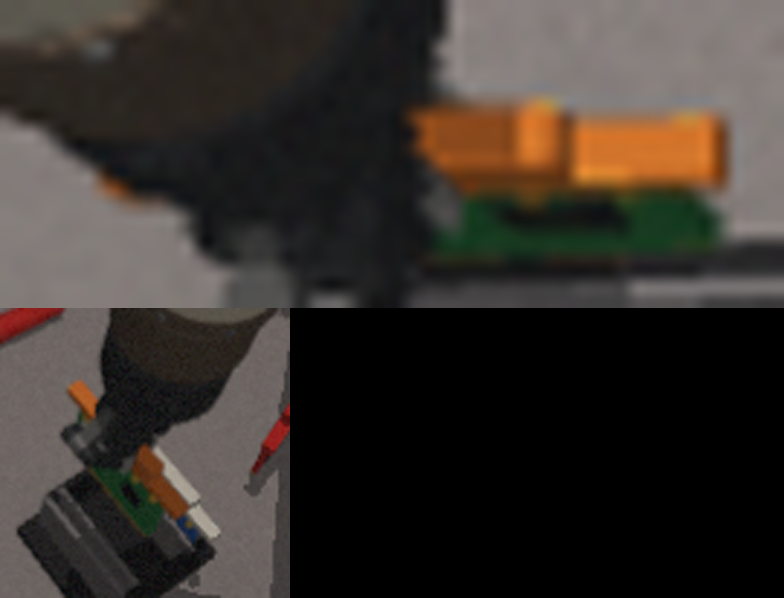

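Emit:
arm_command:
  increments:
    - [[0.4,-0.8,0.2],[1,2,-10],1]
    - [[0.4,-0.8,0.2],[2,4,-25],1]
    - [[0.4,-0.8,0.2],[2,4,-40],1]
    - [[0.4,-0.8,0.2],[2,4,-55],1]
    - [[0.4,-0.8,0.2],[2,4,-58],1]

```text
clock: 11.5
position: [547.2, 326.5, 167.0]
ee_rot: [-0.517, 0.484, 0.518, 0.479]
contact_force: [0.0, -0.3, -2.0]
gripper_width: 11.2
```

```bash
cat > held.py <<'E'
# held board's bar: right end, and x of bar's front/back edges, in the top picture
from m import *
import sys
def held(tag,f,roi,z):
    im=load(tag)[0]; return rects("top",im,f,roi,z,400)
E
python3 - <<'E'
from h import *
grab("top","t5"); grab("scene","s5")
a=load("t5")[0][186:216,130:190]; b=load("s5")[0][220:320,290:390]
cv2.imwrite("pics/v7.png",np.vstack([cv2.resize(a,(600,300),interpolation=2),np.hstack([cv2.resize(b,(300,300),interpolation=2),np.zeros((300,300,3),np.uint8)])]))
E
python3 st.py
```

```text
t 11.6 pos [548.2 327.7 169. ] jaw -175.8 toolx [-0.002 -0.002 -1.   ] F [ 0.3 -0.1 -1.6] T [ 0.03 -0.03  0.01] w 11.0 q [ 0.79  0.46 -0.04 -0.   -1.08 -0.72]
```

View pics/v7.png

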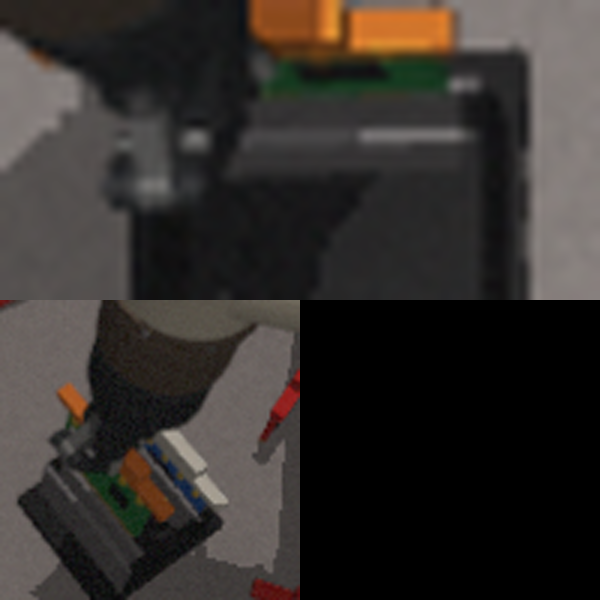

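```bash
python3 - <<'E'
from h import *
g=lambda x,y:(130+x/10-.5,186+y/10-.5)
print("bar end",at_z("top",[g(455,30)],183).round(1),"handle end",at_z("top",[g(343,20)],195).round(1))
for z in (97,108,150): print("card edge",z,at_z("top",[g(447,92 if z<120 else 62)],z).round(1))
print("slot right end of rail",at_z("top",[g(470,133)],62).round(1))
print("card edges predicted (crop px) if board centre y = TCP", [(np.array(p)-[130,186]+.5)*10 for p in proj("top",[[548+3.3,327.7-44.4,108],[548+4.4,327.7-58,183]])])
E
```

```text
bar end [[551.4 263.4 183. ]] handle end [[550.3 291.9 195. ]]
card edge 97 [[550.1 280.1  97. ]]
card edge 108 [[548.1 278.1 108. ]]
card edge 150 [[548.8 271.  150. ]]
slot right end of rail [[544.4 278.6  62. ]]
card edges predicted (crop px) if board centre y = TCP [array([430.10539745,  80.373921  ]), array([432.60438761,  25.417618  ])]
```

Emit:
arm_command:
  increments:
    - [[0,0,0],[0,3,-5],1]
    - [[0,0,0],[0,5.5,-12],1]
    - [[0,0,0],[0,5.5,-20],1]
    - [[0,0,0],[0,5.5,-25],1]
    - [[0,0,0],[0,5.5,-25],1]

```text
clock: 12.1
position: [547.6, 332.8, 142.6]
ee_rot: [-0.518, 0.483, 0.518, 0.479]
contact_force: [-0.5, -0.7, -1.9]
gripper_width: 10.9
```

```bash
python3 st.py; python3 - <<'E'
from h import *
grab("top","t6"); grab("scene","s6")
a=load("t6")[0][186:216,130:190]; b=load("s6")[0][220:310,300:390]
cv2.imwrite("pics/v8.png",np.hstack([cv2.resize(a,(480,240),interpolation=2),cv2.resize(b,(240,240),interpolation=2)]))
E
```

```text
t 12.1 pos [547.6 332.8 142.6] jaw -175.8 toolx [-0.004 -0.004 -1.   ] F [-0.5 -0.7 -1.9] T [ 0.02 -0.02  0.01] w 10.9 q [ 0.8   0.48 -0.07 -0.   -1.03 -0.72]
```

View pics/v8.png

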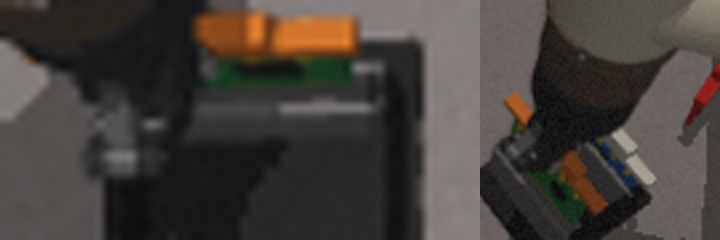

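Emit:
arm_command:
  increments:
    - [[0,0,0],[0.5,0,-3],1]
    - [[0,0,0],[0.5,0,-6],1]
    - [[0,0,0],[0.5,0,-9],1]
    - [[0,0,0],[0.5,0,-12],1]
    - [[0,0,0],[0.5,0,-14],1]

```text
clock: 12.7
position: [548.6, 333.1, 129.5]
ee_rot: [-0.518, 0.483, 0.518, 0.48]
contact_force: [0.0, 0.3, -2.3]
gripper_width: 11.1
```

```bash
python3 st.py
```

```text
t 12.7 pos [548.6 333.1 129.5] jaw -175.7 toolx [-0.003 -0.003 -1.   ] F [ 0.   0.3 -2.3] T [ 0.03 -0.08  0.07] w 11.1 q [ 0.8   0.5  -0.08  0.   -1.   -0.72]
```

Emit:
arm_command:
  increments:
    - [[0,0,0],[0,0,-4],1]
    - [[0,0,0],[0,0,-8],1]
    - [[0,0,0],[0,0,-12],1]
    - [[0,0,0],[0,0,-15],1]
    - [[0,0,0],[0,0,-16],1]

```text
clock: 13.2
position: [551.1, 334.0, 125.1]
ee_rot: [0.521, -0.479, -0.517, -0.482]
contact_force: [-12.6, -5.8, 42.3]
gripper_width: 10.9
```

```bash
python3 st.py
```

```text
t 13.2 pos [551.1 334.  125.1] jaw -175.5 toolx [ 0.007 -0.001 -1.   ] F [-12.6  -5.8  42.3] T [-1.75  4.55 -0.11] w 10.9 q [ 0.8   0.5  -0.09  0.01 -0.98 -0.72]
```

Emit:
arm_command:
  increments:
    - [[0,0,0],[0,0,5],1]
    - [[0,0,0],[0,0,10],1]
    - [[0,0,0],[-2,0,15],1]
    - [[0,0,0],[-2.5,-1,18],1]
    - [[0,0,0],[-2.5,-1,18],1]

```text
clock: 13.7
position: [548.6, 332.9, 142.5]
ee_rot: [0.521, -0.479, -0.517, -0.481]
contact_force: [-0.7, 0.5, -1.9]
gripper_width: 10.9
```

```bash
python3 st.py; python3 - <<'E'
from h import *
grab("top","t7"); grab("scene","s7")
for tag,roi in(("t4",(110,170,190,200)),("t5",(130,180,190,200)),("t6",(130,180,190,200)),("t7",(130,180,190,200)),("s6",(290,215,400,320)),("s7",(290,215,400,320))):
    im,P=cloud(tag); h=cv2.cvtColor(im,cv2.COLOR_BGR2HSV); m=((h[...,0]>4)&(h[...,0]<18)&(h[...,1]>150)).astype(np.uint8)
    M=np.zeros_like(m); x0,y0,x1,y1=roi; M[y0:y1,x0:x1]=m[y0:y1,x0:x1]; M=cv2.erode(M,np.ones((2,2),np.uint8)); q=P[M>0]; q=q[q[:,2]>100]
    hst=np.histogram(q[:,2],bins=np.arange(130,270,4)); print(tag,len(q),[(int(b),int(c)) for c,b in zip(*hst) if c>2])
E
```

```text
t 13.7 pos [548.6 332.9 142.5] jaw -175.5 toolx [ 0.006 -0.001 -1.   ] F [-0.7  0.5 -1.9] T [-0.06  0.06 -0.05] w 10.9 q [ 0.8   0.48 -0.07  0.01 -1.01 -0.72]
t4 79 [(230, 3), (234, 13), (238, 23), (242, 12), (250, 11), (254, 14)]
t5 72 [(170, 5), (174, 10), (178, 23), (182, 3), (186, 9), (190, 13), (194, 8)]
t6 71 [(146, 3), (150, 19), (154, 18), (158, 6), (162, 4), (166, 11), (170, 9)]
t7 77 [(146, 7), (150, 16), (154, 19), (158, 4), (162, 5), (166, 12), (170, 12)]
s6 173 [(150, 19), (154, 100), (158, 8), (162, 8), (166, 17), (170, 20)]
s7 180 [(146, 5), (150, 37), (154, 83), (158, 11), (162, 6), (166, 31), (170, 6)]
```

Emit:
arm_command:
  increments:
    - [[0,-0.3,0],[-2.2,0,-3],1]
    - [[0,-0.3,0],[-2.2,0,-8],1]
    - [[0,-0.3,0],[-2.2,0,-12],1]
    - [[0,-0.3,0],[-2.2,0,-15],1]
    - [[0,-0.3,0],[-2.2,0,-17],1]

```text
clock: 14.3
position: [546.2, 332.7, 124.6]
ee_rot: [0.522, -0.478, -0.516, -0.482]
contact_force: [-0.1, 0.4, -2.4]
gripper_width: 11.0
```

```bash
python3 st.py
```

```text
t 14.3 pos [546.2 332.7 124.6] jaw -175.5 toolx [ 0.01  -0.002 -1.   ] F [-0.1  0.4 -2.4] T [-0.    0.08 -0.  ] w 11.0 q [ 0.8   0.49 -0.11  0.01 -0.97 -0.73]
```

Emit:
arm_command:
  increments:
    - [[0,0,0],[0,0,-1],1]
    - [[0,0,0],[0,0,-2],1]
    - [[0,0,0],[0,0,-3],1]
    - [[0,0,0],[0,0,-3],1]
    - [[0,0,0],[0,0,-3],1]

```text
clock: 14.8
position: [546.2, 332.8, 121.7]
ee_rot: [0.522, -0.478, -0.516, -0.482]
contact_force: [-0.2, -0.1, -1.8]
gripper_width: 11.3
```

```bash
python3 st.py
```

```text
t 14.8 pos [546.2 332.8 121.7] jaw -175.5 toolx [ 0.01  -0.002 -1.   ] F [-0.2 -0.1 -1.8] T [-0.   -0.   -0.02] w 11.3 q [ 0.8   0.5  -0.11  0.01 -0.96 -0.73]
```

Emit:
arm_command:
  increments:
    - [[0,0.5,0],[0.3,0,-3],1]
    - [[0,0.5,0],[0.3,0,-6],1]
    - [[0,0.5,0],[0.3,0,-9],1]
    - [[0,0.5,0],[0.3,0,-11],1]
    - [[0,0.5,0],[0.3,0,-12],1]

```text
clock: 15.3
position: [546.4, 332.6, 109.2]
ee_rot: [0.52, -0.481, -0.518, -0.48]
contact_force: [-0.4, 0.7, -2.1]
gripper_width: 10.9
```

```bash
python3 st.py
```

```text
t 15.3 pos [546.4 332.6 109.2] jaw -175.5 toolx [ 0.001 -0.002 -1.   ] F [-0.4  0.7 -2.1] T [-0.01  0.05 -0.01] w 10.9 q [ 0.8   0.51 -0.11  0.   -0.95 -0.72]
```

Emit:
arm_command:
  increments:
    - [[0,0,0],[0,0,-5],1]
    - [[0,0,0],[0,0,-10],1]
    - [[0,0,0],[0,0,-15],1]
    - [[0,0,0],[0,0,-19],1]
    - [[0,0,0],[0,0,-21],1]

```text
clock: 15.8
position: [546.1, 332.4, 87.5]
ee_rot: [0.52, -0.481, -0.518, -0.479]
contact_force: [-0.3, -0.4, -1.7]
gripper_width: 10.8
```

Emit:
arm_command:
  increments:
    - [[0,0,0],[0,0,-1],1]
    - [[0,0,0],[0,0,-2],1]
    - [[0,0,0],[0,0,-3],1]
    - [[0,0,0],[0,0,-3],1]
    - [[0,0,0],[0,0,-3],1]

```text
clock: 16.3
position: [546.2, 332.4, 84.6]
ee_rot: [0.52, -0.481, -0.518, -0.48]
contact_force: [0.5, -0.8, -1.6]
gripper_width: 10.8
```

```bash
python3 st.py
```

```text
t 16.3 pos [546.2 332.4  84.6] jaw -175.5 toolx [ 0.001 -0.003 -1.   ] F [ 0.5 -0.8 -1.6] T [-0.02  0.   -0.01] w 10.8 q [ 0.8   0.54 -0.14  0.   -0.9  -0.72]
```

Emit:
arm_command:
  increments:
    - [[0,0,0],[0,0,-1],1]
    - [[0,0,0],[0,0,-1.5],1]
    - [[0,0,0],[0,0,-2],1]
    - [[0,0,0],[0,0,-2],1]
    - [[0,0,0],[0,0,-2],1]

```text
clock: 16.8
position: [546.5, 332.5, 84.5]
ee_rot: [0.52, -0.48, -0.518, -0.48]
contact_force: [-2.5, -1.6, 7.6]
gripper_width: 10.9
```

Emit:
arm_command:
  increments:
    - [[0,0,0],[0,0,0],0.7]
    - [[0,0,0],[0,0,0],0.3]
    - [[0,0,0],[0,0,0],0]
    - [[0,0,0],[0,0,0],0]
    - [[0,0,0],[0,0,20],0]

```text
clock: 17.3
position: [544.8, 331.2, 101.4]
ee_rot: [0.52, -0.483, -0.518, -0.478]
contact_force: [-0.5, -0.9, -0.4]
gripper_width: 81.6
```

Emit:
arm_command:
  increments:
    - [[0,0,0],[0,0,20],0]
    - [[0,0,0],[0,0,45],0]
    - [[0,0,0],[-30,-5,60],0]
    - [[0,0,0],[-60,-11,60],0]
    - [[0,0,0],[-72,-11,60],0]

```text
clock: 17.8
position: [470.9, 319.5, 161.9]
ee_rot: [0.52, -0.483, -0.519, -0.478]
contact_force: [-0.1, 1.1, 0.7]
gripper_width: 85.3
```

```bash
python3 st.py
```

```text
t 17.8 pos [470.9 319.5 161.9] jaw -175.5 toolx [-0.004 -0.006 -1.   ] F [-0.1  1.1  0.7] T [ 0.06 -0.04 -0.03] w 85.3 q [ 0.88  0.35 -0.23  0.   -1.   -0.8 ]
```

Emit:
arm_command:
  increments:
    - [[0,0,0],[3,2,-15],0]
    - [[0,0,0],[3,2,-35],0]
    - [[0,0,0],[3,2,-55],0]
    - [[0,0,0],[3,2,-70],0]
    - [[0,0,0],[3,2,-74],0]

```text
clock: 18.3
position: [473.2, 320.7, 85.6]
ee_rot: [0.519, -0.484, -0.518, -0.476]
contact_force: [0.7, -0.1, -0.3]
gripper_width: 85.3
```

Emit:
arm_command:
  increments:
    - [[0,0,0],[0,0,0],0]
    - [[0,0,0],[0,0,0],0.3]
    - [[0,0,0],[0,0,0],0.3]
    - [[0,0,0],[0,0,0],0.3]
    - [[0,0,0],[0,0,0],0.3]

```text
clock: 18.8
position: [473.4, 320.9, 86.2]
ee_rot: [0.519, -0.484, -0.519, -0.477]
contact_force: [-0.5, -1.2, 0.1]
gripper_width: 60.0
```

```bash
python3 st.py
```

```text
t 18.8 pos [473.4 320.9  86.2] jaw -175.6 toolx [-0.006 -0.009 -1.   ] F [-0.5 -1.2  0.1] T [0.03 0.03 0.04] w 60.0 q [ 0.88  0.44 -0.3   0.   -0.83 -0.8 ]
```

Emit:
arm_command:
  increments:
    - [[0.5,-0.3,0],[0.6,0.5,0],0.7]
    - [[0.5,-0.3,0],[0.6,0.5,0],1]
    - [[0.5,-0.3,0],[0.6,0.5,0],1]
    - [[0.5,-0.3,0],[0.6,0.5,0],1]
    - [[0.5,-0.3,0],[0.6,0.5,0],1]

```text
clock: 19.3
position: [474.4, 321.7, 86.5]
ee_rot: [-0.519, 0.48, 0.519, 0.48]
contact_force: [0.0, 0.7, 1.1]
gripper_width: 10.8
```

```bash
python3 st.py
```

```text
t 19.3 pos [474.4 321.7  86.5] jaw -175.5 toolx [-0.     0.001 -1.   ] F [0.  0.7 1.1] T [-0.01 -0.2  -0.01] w 10.8 q [ 0.88  0.44 -0.31 -0.   -0.82 -0.8 ]
```

Emit:
arm_command:
  increments:
    - [[0,0,0],[0,0,15],1]
    - [[0,0,0],[0,0,40],1]
    - [[0,0,0],[0,0,75],1]
    - [[0,0,0],[0,0,110],1]
    - [[0,0,0],[0,0,145],1]

```text
clock: 19.8
position: [473.5, 321.1, 231.7]
ee_rot: [-0.519, 0.481, 0.519, 0.479]
contact_force: [0.7, 1.0, -2.9]
gripper_width: 10.9
```

Emit:
arm_command:
  increments:
    - [[0,0,0],[0,0,5],1]
    - [[0,0,-1],[18,-32,5],1]
    - [[0,0,-2],[36,-64,5],1]
    - [[0,0,-3],[54,-96,5],1]
    - [[0,0,-3.4],[65,-116,5],1]

```text
clock: 20.3
position: [538.1, 202.8, 234.4]
ee_rot: [-0.503, 0.498, 0.505, 0.494]
contact_force: [-0.5, 0.2, -2.7]
gripper_width: 10.8
```

Emit:
arm_command:
  increments:
    - [[0,0,0],[18,-30,0],1]
    - [[0,0,0],[36,-60,0],1]
    - [[0,0,0],[54,-90,0],1]
    - [[0,0,0],[62,-105,0],1]
    - [[0,0,0],[62,-105,0],1]

```text
clock: 20.8
position: [599.9, 95.8, 232.2]
ee_rot: [-0.501, 0.5, 0.505, 0.493]
contact_force: [-1.0, 0.2, -3.1]
gripper_width: 11.2
```

```bash
python3 st.py
```

```text
t 20.8 pos [599.9  95.8 232.2] jaw -179.3 toolx [-0.01  -0.003 -1.   ] F [-1.   0.2 -3.1] T [ 0.01  0.01 -0.03] w 11.2 q [ 0.42  0.36 -0.03 -0.   -1.19 -0.41]
```

Emit:
arm_command:
  increments:
    - [[0.2,-0.5,0.2],[4,1.5,-10],1]
    - [[0.2,-0.5,0.2],[4.5,1.5,-25],1]
    - [[0.2,-0.5,0.2],[4.5,1.5,-40],1]
    - [[0.2,-0.5,0.2],[4.5,1.5,-53],1]
    - [[0.2,-0.5,0.2],[4.5,1.5,-55],1]

```text
clock: 21.3
position: [602.5, 97.8, 174.5]
ee_rot: [-0.503, 0.498, 0.506, 0.494]
contact_force: [0.3, -0.8, -1.6]
gripper_width: 10.8
```

```bash
python3 - <<'E'
from h import *
grab("top","t8"); grab("scene","s8")
crop("t8",200,155,275,200,8,"v9")
from m import *
print("bar/handle"); rects("top",load("t8")[0],lambda H,S,V:(S<40)&(V>150),(200,150,275,215),187,200)
print("blue card"); rects("top",load("t8")[0],lambda H,S,V:(H>100)&(H<128)&(S>110),(205,165,275,195),115,30)
E
python3 st.py
```

```text
bar/handle
[222. 197.] rect c [534.4 132.9] wh [11.2 33.6] a 2.62 circ [534.1 132.9  34.7] yr 116.2 149.5 xr 528.1 540.7
[249. 192.] rect c [553.1  59.8] wh [48.1 72.8] a 1.6 circ [550.6  60.   80.7] yr 23.5 96.0 xr 528.5 577.3
[216. 167.] rect c [615.7 153.5] wh [12.3 25.2] a 29.19 circ [615.4 153.4  26.3] yr 140.9 163.9 xr 606.0 624.9
[255. 170.] rect c [614.1  47.9] wh [46.  50.6] a 86.77 circ [617.   45.9  57.3] yr 24.2 71.4 xr 589.0 638.7
[208. 158.] rect c [641.  176.7] wh [14.2 18.3] a 67.74 circ [641.1 177.   21.6] yr 167.8 186.2 xr 632.6 648.7
[219. 154.] rect c [655.7 147.3] wh [23.4 12.6] a 78.17 circ [652.6 148.   23.4] yr 136.6 159.4 xr 648.1 661.8
[204. 153.] rect c [653.2 189.9] wh [24.7 24.7] a 2.71 circ [655.7 190.8  30.3] yr 177.6 202.8 xr 640.7 666.1
blue card
[246. 178.] rect c [605.9  71.8] wh [12.1 33.1] a 2.64 circ [605.5  71.6  33.8] yr 55.0 88.2 xr 599.8 612.1
[226. 178.] rect c [605.1 129.9] wh [11.3 28.8] a 2.64 circ [605.1 129.9  30.4] yr 115.3 144.5 xr 599.7 611.0
t 21.4 pos [604.   97.8 176.7] jaw -179.0 toolx [-0.003 -0.    -1.   ] F [ 0.6  0.6 -2.2] T [ 0.05 -0.01  0.01] w 11.4 q [ 0.42  0.41 -0.1  -0.   -1.07 -0.41]
```

View pics/v9.png

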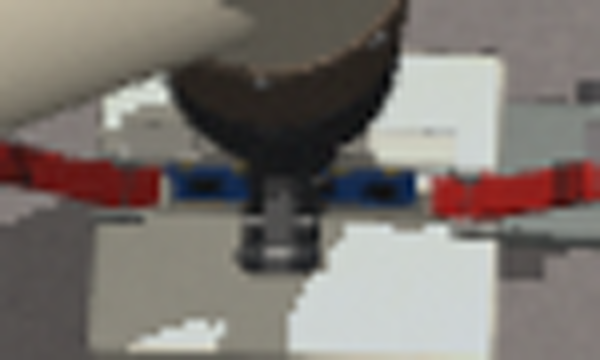

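Emit:
arm_command:
  increments:
    - [[0,0,0],[0.3,0,-4],1]
    - [[0,0,0],[0.3,0,-8],1]
    - [[0,0,0],[0.3,0,-12],1]
    - [[0,0,0],[0.3,0,-15],1]
    - [[0,0,0],[0.3,0,-17],1]

```text
clock: 21.9
position: [604.2, 97.7, 159.4]
ee_rot: [-0.503, 0.497, 0.505, 0.495]
contact_force: [0.3, -0.5, -2.8]
gripper_width: 11.3
```

```bash
python3 st.py
```

```text
t 21.9 pos [604.2  97.7 159.4] jaw -179.1 toolx [-0.003 -0.001 -1.   ] F [ 0.3 -0.5 -2.8] T [-0.07  0.02  0.01] w 11.3 q [ 0.42  0.42 -0.12 -0.   -1.03 -0.41]
```

Emit:
arm_command:
  increments:
    - [[0,0,0],[0,0,-2],1]
    - [[0,0,0],[0,0,-4],1]
    - [[0,0,0],[0,0,-6],1]
    - [[0,0,0],[0,0,-8],1]
    - [[0,0,0],[0,0,-8],1]

```text
clock: 22.4
position: [604.0, 97.6, 151.0]
ee_rot: [-0.503, 0.497, 0.505, 0.495]
contact_force: [0.4, -0.2, -1.7]
gripper_width: 10.9
```

```bash
python3 st.py
```

```text
t 22.4 pos [604.   97.6 151. ] jaw -179.1 toolx [-0.004 -0.001 -1.   ] F [ 0.4 -0.2 -1.7] T [ 0.05 -0.   -0.02] w 10.9 q [ 0.42  0.43 -0.13 -0.   -1.01 -0.41]
```

Emit:
arm_command:
  increments:
    - [[0,0,0],[0,0,-3],1]
    - [[0,0,0],[0,0,-6],1]
    - [[0,0,0],[0,0,-9],1]
    - [[0,0,0],[0,0,-11],1]
    - [[0,0,0],[0,0,-12],1]

```text
clock: 22.9
position: [603.9, 97.6, 138.6]
ee_rot: [-0.503, 0.497, 0.505, 0.495]
contact_force: [0.4, -0.4, -2.8]
gripper_width: 10.9
```

```bash
python3 st.py
```

```text
t 22.9 pos [603.9  97.6 138.6] jaw -179.1 toolx [-0.004 -0.001 -1.   ] F [ 0.4 -0.4 -2.8] T [-0.01  0.03  0.01] w 10.9 q [ 0.42  0.44 -0.15 -0.   -0.98 -0.41]
```

Emit:
arm_command:
  increments:
    - [[0,0,0],[0,0,-6],1]
    - [[0,0,0],[0,0,-12],1]
    - [[0,0,0],[0,0,-18],1]
    - [[0,0,0],[0,0,-24],1]
    - [[0,0,0],[0,0,-27],1]

```text
clock: 23.4
position: [603.8, 97.5, 110.8]
ee_rot: [-0.503, 0.497, 0.505, 0.494]
contact_force: [0.8, -0.4, -2.7]
gripper_width: 10.7
```

```bash
python3 st.py
```

```text
t 23.4 pos [603.8  97.5 110.8] jaw -179.1 toolx [-0.005 -0.001 -1.   ] F [ 0.8 -0.4 -2.7] T [ 0.03 -0.05 -0.01] w 10.7 q [ 0.42  0.47 -0.18 -0.   -0.93 -0.41]
```

Emit:
arm_command:
  increments:
    - [[0,0,0],[0,0,-1],1]
    - [[0,0,0],[0,0,-2],1]
    - [[0,0,0],[0,0,-3],1]
    - [[0,0,0],[0,0,-4],1]
    - [[0,0,0],[0,0,-5],1]

```text
clock: 23.9
position: [603.9, 97.5, 106.6]
ee_rot: [-0.503, 0.497, 0.505, 0.494]
contact_force: [-3.4, 0.9, 4.5]
gripper_width: 10.9
```

```bash
python3 st.py
```

```text
t 23.9 pos [603.9  97.5 106.6] jaw -179.0 toolx [-0.004 -0.001 -1.   ] F [-3.4  0.9  4.5] T [0.1  0.7  0.02] w 10.9 q [ 0.42  0.48 -0.18 -0.   -0.92 -0.41]
```

Emit:
arm_command:
  increments:
    - [[0,0,0],[0,0,0],0.7]
    - [[0,0,0],[0,0,0],0.3]
    - [[0,0,0],[0,0,0],0]
    - [[0,0,0],[0,0,0],0]
    - [[0,0,0],[0,0,20],0]

```text
clock: 24.4
position: [602.0, 96.9, 124.0]
ee_rot: [-0.502, 0.499, 0.506, 0.493]
contact_force: [-0.3, -0.1, -0.7]
gripper_width: 81.8
```

Emit:
arm_command:
  increments:
    - [[0,0,0],[0,0,30],0]
    - [[0,0,0],[0,15,65],0.5]
    - [[0,0,0],[0,50,70],1]
    - [[0,0,0],[0,90,70],1]
    - [[0,0,0],[0,132,70],1]

```text
clock: 24.9
position: [602.1, 229.9, 194.9]
ee_rot: [-0.502, 0.499, 0.505, 0.493]
contact_force: [1.1, -0.6, 0.4]
gripper_width: 28.2
```

```bash
python3 st.py
```

```text
t 24.9 pos [602.1 229.9 194.9] jaw -179.1 toolx [-0.009 -0.002 -1.   ] F [ 1.1 -0.6  0.4] T [-0.01 -0.11 -0.02] w 28.2 q [ 0.61  0.45  0.02 -0.   -1.15 -0.6 ]
```

Descend outside the left lever, then push inward.

Emit:
arm_command:
  increments:
    - [[0.1,-0.5,0],[2,2,-15],1]
    - [[0.1,-0.5,0],[2,2,-35],1]
    - [[0.1,-0.5,0],[2,2,-55],1]
    - [[0.1,-0.5,0],[2,2,-72],1]
    - [[0.1,-0.5,0],[2,2,-74],1]

```text
clock: 25.4
position: [602.6, 231.1, 118.1]
ee_rot: [-0.503, 0.499, 0.504, 0.494]
contact_force: [0.1, -0.6, -0.3]
gripper_width: -0.2
```

Emit:
arm_command:
  increments:
    - [[0,0,0],[0,-8,0],1]
    - [[0,0,0],[0,-16,0],1]
    - [[0,0,0],[0,-24,0],1]
    - [[0,0,0],[0,-31,0],1]
    - [[0,0,0],[0,-36,0],1]

```text
clock: 25.9
position: [603.0, 194.5, 119.3]
ee_rot: [-0.503, 0.498, 0.504, 0.495]
contact_force: [-0.1, 1.2, 0.7]
gripper_width: 0.1
```

```bash
python3 st.py
```

```text
t 25.9 pos [603.  194.5 119.3] jaw -179.2 toolx [-0.004 -0.002 -1.   ] F [-0.1  1.2  0.7] T [ 0.4  -0.05 -0.02] w 0.1 q [ 0.57  0.49 -0.11 -0.   -0.97 -0.55]
```

Emit:
arm_command:
  increments:
    - [[0,0,0],[0,-3,0],1]
    - [[0,0,0],[0,-6,0],1]
    - [[0,0,0],[0,-9,0],1]
    - [[0,0,0],[0,-12,0],1]
    - [[0,0,0],[0,-14,0],1]

```text
clock: 26.4
position: [602.9, 180.3, 119.0]
ee_rot: [-0.503, 0.498, 0.504, 0.495]
contact_force: [0.3, 0.4, 0.8]
gripper_width: -0.2
```

Emit:
arm_command:
  increments:
    - [[0,0,0],[0,-1,0],1]
    - [[0,0,0],[0,-2,0],1]
    - [[0,0,0],[0,-3,0],1]
    - [[0,0,0],[0,-4,0],1]
    - [[0,0,0],[0,-4,0],1]

```text
clock: 26.9
position: [603.1, 179.8, 119.2]
ee_rot: [-0.502, 0.496, 0.505, 0.497]
contact_force: [-2.6, 10.5, 0.8]
gripper_width: 0.0
```

```bash
python3 st.py
```

```text
t 26.9 pos [603.1 179.8 119.2] jaw -179.2 toolx [-0.002  0.003 -1.   ] F [-2.6 10.5  0.8] T [ 3.14  0.77 -0.04] w 0.0 q [ 0.54  0.49 -0.13 -0.   -0.96 -0.53]
```

Emit:
arm_command:
  increments:
    - [[0,0,0],[0,-2,0],1]
    - [[0,0,0],[0,-5,0],1]
    - [[0,0,0],[0,-6,0],1]
    - [[0,0,0],[0,-6,0],1]
    - [[0,0,0],[0,-6,0],1]

```text
clock: 27.4
position: [603.1, 179.6, 119.3]
ee_rot: [-0.501, 0.493, 0.507, 0.499]
contact_force: [-4.0, 17.7, 1.0]
gripper_width: -0.0
```

```bash
python3 st.py
```

```text
t 27.4 pos [603.1 179.6 119.3] jaw -179.1 toolx [ 0.001  0.011 -1.   ] F [-4.  17.7  1. ] T [ 4.86  1.22 -0.07] w -0.0 q [ 0.54  0.48 -0.13 -0.01 -0.95 -0.52]
```

Emit:
arm_command:
  increments:
    - [[0,0,0],[0,14,0],1]
    - [[0,0,0],[0,16,30],1]
    - [[0,0,0],[0,16,70],1]
    - [[0,0,0],[0,-20,72],1]
    - [[0,0,0],[0,-65,72],1]

```text
clock: 27.9
position: [603.7, 115.2, 192.7]
ee_rot: [-0.503, 0.491, 0.507, 0.499]
contact_force: [0.6, -0.2, -0.9]
gripper_width: 0.2
```

Emit:
arm_command:
  increments:
    - [[0,0,0],[1,-45,0],1]
    - [[0,0,0],[2,-90,0],1]
    - [[0,0,0],[3,-135,0],1]
    - [[0,0,0],[3,-145,0],1]
    - [[0,0,0],[3,-145,0],1]

```text
clock: 28.4
position: [606.3, -31.6, 192.3]
ee_rot: [-0.502, 0.493, 0.506, 0.499]
contact_force: [0.2, -0.3, 0.1]
gripper_width: -0.1
```

```bash
python3 st.py
```

```text
t 28.4 pos [606.3 -31.6 192.3] jaw -179.1 toolx [ 0.002  0.011 -1.   ] F [ 0.2 -0.3  0.1] T [ 0.   -0.03  0.01] w -0.1 q [ 0.21  0.38 -0.09 -0.01 -1.09 -0.19]
```

Emit:
arm_command:
  increments:
    - [[-0.6,0,0],[0,-1,-15],1]
    - [[-0.6,0,0],[0,-1,-35],1]
    - [[-0.6,0,0],[0,-1,-55],1]
    - [[-0.6,0,0],[0,-1,-71],1]
    - [[-0.6,0,0],[0,-1,-73],1]

```text
clock: 28.9
position: [604.7, -31.2, 116.7]
ee_rot: [-0.504, 0.496, 0.505, 0.494]
contact_force: [-1.0, -0.1, -0.1]
gripper_width: 0.0
```

Emit:
arm_command:
  increments:
    - [[0,0,0],[0,8,0],1]
    - [[0,0,0],[0,16,0],1]
    - [[0,0,0],[0,24,0],1]
    - [[0,0,0],[0,31,0],1]
    - [[0,0,0],[0,36,0],1]

```text
clock: 29.4
position: [605.1, 6.0, 117.5]
ee_rot: [-0.504, 0.496, 0.505, 0.495]
contact_force: [0.0, -1.5, 1.1]
gripper_width: 0.1
```

```bash
python3 st.py
```

```text
t 29.4 pos [605.1   6.  117.5] jaw -178.9 toolx [-0.002 -0.    -1.   ] F [ 0.  -1.5  1.1] T [-0.34 -0.03  0.01] w 0.1 q [ 0.28  0.45 -0.19 -0.   -0.93 -0.26]
```

Emit:
arm_command:
  increments:
    - [[0,0,0],[0,3,0],1]
    - [[0,0,0],[0,6,0],1]
    - [[0,0,0],[0,9,0],1]
    - [[0,0,0],[0,12,0],1]
    - [[0,0,0],[0,14,0],1]

```text
clock: 29.9
position: [605.0, 18.6, 117.5]
ee_rot: [-0.505, 0.497, 0.505, 0.494]
contact_force: [1.0, -11.3, -0.4]
gripper_width: -0.1
```

```bash
python3 st.py
```

```text
t 29.9 pos [605.   18.6 117.5] jaw -178.9 toolx [-0.003 -0.003 -1.   ] F [  1.  -11.3  -0.4] T [-3.25 -0.54 -0.02] w -0.1 q [ 0.3   0.45 -0.19  0.   -0.93 -0.28]
```

Emit:
arm_command:
  increments:
    - [[0,0,0],[0,2,0],1]
    - [[0,0,0],[0,5,0],1]
    - [[0,0,0],[0,6,0],1]
    - [[0,0,0],[0,6,0],1]
    - [[0,0,0],[0,6,0],1]

```text
clock: 30.4
position: [604.9, 18.9, 117.6]
ee_rot: [0.506, -0.499, -0.503, -0.492]
contact_force: [3.1, -20.2, -0.4]
gripper_width: 0.0
```

Emit:
arm_command:
  increments:
    - [[0,0,0],[0,-14,0],1]
    - [[0,0,0],[-5,-30,20],1]
    - [[0,0,8],[-30,-70,45],0.5]
    - [[0,0,16],[-50,-110,60],0]
    - [[0,0,24],[-50,-150,60],0]

```text
clock: 30.9
position: [554.0, -132.0, 180.5]
ee_rot: [0.601, -0.38, -0.594, -0.375]
contact_force: [1.1, 0.3, -0.2]
gripper_width: 43.2
```

Emit:
arm_command:
  increments:
    - [[0,0,8],[-5,-30,0],0]
    - [[0,0,16],[-15,-65,0],0]
    - [[0,0,24],[-30,-100,0],0]
    - [[0,0,32],[-40,-130,0],0]
    - [[0,0,40],[-40,-150,0],0]

```text
clock: 31.4
position: [512.6, -283.4, 180.4]
ee_rot: [0.695, -0.15, -0.687, -0.148]
contact_force: [0.7, -0.5, 0.1]
gripper_width: 85.6
```

```bash
python3 st.py; python3 - <<'E'
from h import *
grab("top","t9"); grab("scene","s9")
a=load("t9")[0][150:250,130:310]; b=load("s9")[0][150:330,170:350]
cv2.imwrite("pics/v10.png",np.vstack([cv2.resize(a,(540,300),interpolation=2),np.hstack([cv2.resize(b,(300,300),interpolation=2),cv2.resize(load("t9")[0][170:270,330:410],(240,300),interpolation=2)])]))
from m import *
im=load("t9")[0]
for nm,f,roi,z in [("discR",lambda H,S,V:(H<15)&(S>120),(340,195,380,240),12),("discG",lambda H,S,V:(S<60)&(V>100),(370,222,399,255),12),("discK",lambda H,S,V:(V<70)&(S<120),(370,190,400,222),12)]: print(nm); rects("top",im,f,roi,z)
E
```

```text
t 31.4 pos [ 512.6 -283.4  180.4] jaw -114.4 toolx [ 0.01  -0.005 -1.   ] F [ 0.7 -0.5  0.1] T [ 0.02 -0.01  0.01] w 85.6 q [-0.23  0.35 -0.18  0.   -1.03  1.37]
discR
[359. 220.] rect c [ 512.9 -289. ] wh [46.7 50.9] a 89.85 circ [ 513.3 -286.7   52.4] yr -312.4 -265.7 xr 487.5 538.4
discG
[386. 238.] rect c [ 461.8 -369.2] wh [54.9 55.2] a 45.49 circ [ 461.7 -369.6   56.5] yr -397.3 -341.8 xr 434.3 489.5
discK
[384. 210.] rect c [ 549.2 -365.7] wh [111.9  48.8] a 59.29 circ [ 549.5 -365.9  112.2] yr -412.4 -319.8 xr 512.4 582.0
```

View pics/v10.png

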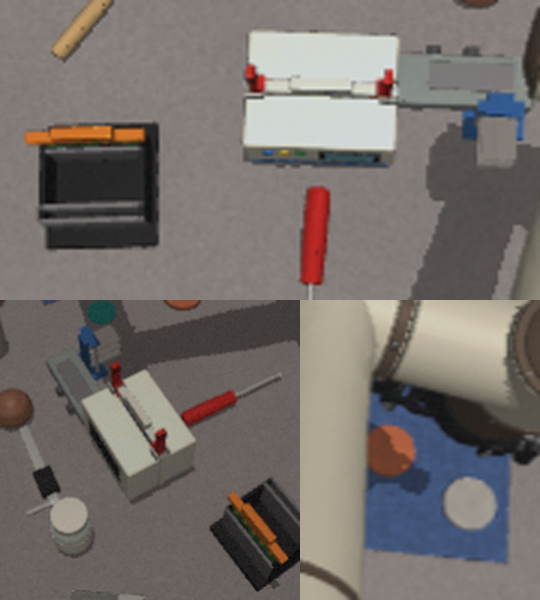

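Emit:
arm_command:
  increments:
    - [[0.3,0.6,8],[-1,-2,-20],0]
    - [[0.3,0.6,16],[-1,-3,-50],0]
    - [[0.3,0.6,24],[-1,-3,-85],0]
    - [[0.3,0.6,25.3],[-1,-3,-120],0]
    - [[0.3,0.6,25.3],[-1,-3,-140],0]

```text
clock: 32.0
position: [511.1, -285.3, 37.1]
ee_rot: [-0.706, -0.004, 0.708, -0.001]
contact_force: [0.3, 0.4, 0.6]
gripper_width: 85.2
```

```bash
python3 st.py
```

```text
t 32.0 pos [ 511.1 -285.3   37.1] jaw -89.5 toolx [-0.004  0.005 -1.   ] F [0.3 0.4 0.6] T [ 0.02  0.02 -0.  ] w 85.2 q [-0.23  0.53 -0.31 -0.01 -0.74  1.82]
```

Emit:
arm_command:
  increments:
    - [[-0.3,-0.2,0.3],[0,-1,-10],0]
    - [[-0.3,-0.2,0.3],[0,-1,-20],0]
    - [[-0.3,-0.2,0.3],[0,-1,-30],0]
    - [[-0.3,-0.2,0.3],[0,-1,-34],0]
    - [[-0.3,-0.2,0.3],[0,-1,-34],0.2]

```text
clock: 32.5
position: [511.1, -286.1, 2.9]
ee_rot: [-0.707, -0.004, 0.707, -0.005]
contact_force: [0.5, -0.2, 0.4]
gripper_width: 73.4
```

```bash
python3 st.py
```

```text
t 32.5 pos [ 511.1 -286.1    2.9] jaw -89.3 toolx [-0. -0. -1.] F [ 0.5 -0.2  0.4] T [-0.03  0.02 -0.  ] w 73.4 q [-0.23  0.57 -0.34  0.   -0.65  1.82]
```

Emit:
arm_command:
  increments:
    - [[0,0,0],[0,0,-1],0.3]
    - [[0,0,0],[0,0,-2],0.5]
    - [[0,0,0],[0,0,-2],1]
    - [[0,0,0],[0,0,-2],1]
    - [[0,0,0],[0,0,-2],1]

```text
clock: 33.0
position: [511.8, -286.3, 2.7]
ee_rot: [0.708, 0.004, -0.707, 0.005]
contact_force: [-2.6, 1.2, 6.3]
gripper_width: 51.0
```

```bash
python3 st.py
```

```text
t 33.0 pos [ 511.8 -286.3    2.7] jaw -89.2 toolx [ 0.002 -0.001 -1.   ] F [-2.6  1.2  6.3] T [0.6  0.43 0.01] w 51.0 q [-0.23  0.57 -0.34  0.   -0.65  1.82]
```

Emit:
arm_command:
  increments:
    - [[0,0,0],[0,0,5],1]
    - [[0,0,0],[0,0,15],1]
    - [[0,0,0],[0,0,30],1]
    - [[0,0,0],[0,0,50],1]
    - [[0,0,0],[0,0,70],1]

```text
clock: 33.5
position: [511.8, -286.4, 74.0]
ee_rot: [0.708, 0.004, -0.706, 0.005]
contact_force: [0.3, 0.2, -0.1]
gripper_width: 50.9
```

Emit:
arm_command:
  increments:
    - [[0,0,0],[-8,30,3],1]
    - [[0,0,0],[-20,70,3],1]
    - [[0,0,0],[-30,115,3],1]
    - [[0,0,0],[-38,155,3],1]
    - [[0,0,0],[-40,185,3],1]

```text
clock: 34.0
position: [470.8, -99.6, 77.9]
ee_rot: [0.708, 0.004, -0.706, 0.005]
contact_force: [1.0, -0.1, -0.4]
gripper_width: 50.9
```

```bash
python3 st.py; python3 - <<'E'
from m import *
grab("top","t10"); grab("scene","s10"); im=load("t10")[0]
for nm,f,roi,z in [("discR",lambda H,S,V:(H<15)&(S>120),(280,190,330,240),80),("discR s",lambda H,S,V:(H<15)&(S>120),(340,200,378,240),12),("discG",lambda H,S,V:(S<60)&(V>100),(370,222,399,255),12),("discK",lambda H,S,V:(V<70)&(S<120),(370,190,400,222),12)]: print(nm); rects("top",im,f,roi,z)
a=im[170:260,280:410]; b=load("s10")[0][90:220,170:300]
cv2.imwrite("pics/v11.png",np.hstack([cv2.resize(a,(433,300),interpolation=2),cv2.resize(b,(300,300),interpolation=2)]))
E
```

```text
t 34.0 pos [470.8 -99.6  77.9] jaw -89.2 toolx [ 0.003 -0.001 -1.   ] F [ 1.  -0.1 -0.4] T [-0.01 -0.04 -0.1 ] w 50.9 q [ 0.13  0.32 -0.54  0.   -0.7   1.45]
discR
[299. 234.] rect c [451.9 -93.1] wh [23.8  7.3] a 65.78 circ [452.5 -93.4  23.9] yr -104.5 -82.2 xr 447.1 457.8
discR s
discG
[386. 238.] rect c [ 461.8 -369.2] wh [54.9 55.2] a 45.49 circ [ 461.8 -369.6   56.4] yr -397.3 -341.8 xr 434.3 489.5
discK
[397. 203.] rect c [ 571.2 -402.4] wh [21.1 51.3] a 88.63 circ [ 571.  -412.2   51.3] yr -413.6 -391.8 xr 545.4 596.6
```

Emit:
arm_command:
  increments:
    - [[0,0.2,0],[4,10,-10],1]
    - [[0,0.2,0],[8,16.5,-22],1]
    - [[0,0.2,0],[8,16.5,-35],1]
    - [[0,0.2,0],[8,16.5,-46],1]
    - [[0,0.2,0],[8,16.5,-49],1]

```text
clock: 34.6
position: [478.8, -82.8, 27.1]
ee_rot: [-0.706, -0.005, 0.708, -0.006]
contact_force: [-0.3, 0.2, -0.3]
gripper_width: 50.5
```

```bash
python3 st.py;  python3 - <<'E'
from m import *
grab("top","t11"); im=load("t11")[0]
print("K"); rects("top",im,lambda H,S,V:(V<70)&(S<120),(360,180,430,260),12)
crop("t11",270,180,430,270,4.9,"v11")
E
```

```text
t 34.6 pos [478.8 -82.8  27.1] jaw -89.1 toolx [-0.004 -0.001 -1.   ] F [-0.3  0.2 -0.3] T [ 0.01  0.06 -0.01] w 50.5 q [ 0.16  0.42 -0.57  0.   -0.58  1.42]
K
[401. 203.] rect c [ 571.4 -417.3] wh [50.7 52.3] a 88.81 circ [ 572.  -416.6   54.4] yr -442.7 -391.8 xr 545.4 597.6
```

View pics/v11.png

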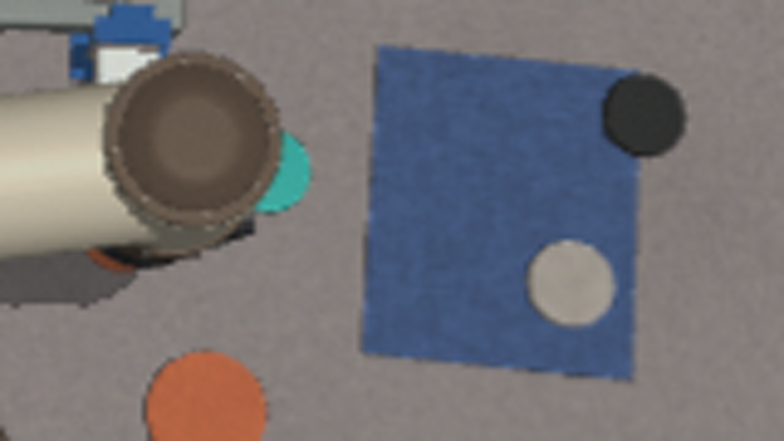

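Emit:
arm_command:
  increments:
    - [[0,-0.2,0],[0,-0.2,2],1]
    - [[0,-0.2,0],[15,-0.2,2],1]
    - [[0,-0.2,0],[30,-0.2,2],1]
    - [[0,-0.2,0],[45,-0.2,2],1]
    - [[0,-0.2,0],[55,-0.2,2],1]

```text
clock: 35.15
position: [535.4, -83.2, 30.0]
ee_rot: [0.708, 0.005, -0.706, 0.006]
contact_force: [0.4, 1.1, -0.5]
gripper_width: 51.1
```

```bash
python3 st.py
```

```text
t 35.15 pos [535.4 -83.2  30. ] jaw -89.1 toolx [ 0.002 -0.001 -1.   ] F [ 0.4  1.1 -0.5] T [ 0.02 -0.01 -0.  ] w 51.1 q [ 0.15  0.48 -0.44  0.   -0.65  1.44]
```

Emit:
arm_command:
  increments:
    - [[0,0,0],[6,0,0],1]
    - [[0,0,0],[13,0,0],1]
    - [[0,0,0],[20,0,0],1]
    - [[0,0,0],[26,0,0],1]
    - [[0,0,0],[30,0,0],1]

```text
clock: 35.65
position: [565.8, -83.2, 30.0]
ee_rot: [0.708, 0.005, -0.706, 0.006]
contact_force: [-0.2, 0.1, -0.3]
gripper_width: 50.8
```

```bash
python3 st.py
```

```text
t 35.65 pos [565.8 -83.2  30. ] jaw -89.1 toolx [ 0.002 -0.001 -1.   ] F [-0.2  0.1 -0.3] T [-0.05 -0.    0.01] w 50.8 q [ 0.14  0.52 -0.36  0.   -0.69  1.45]
```

Free so far; creep to the rods.

Emit:
arm_command:
  increments:
    - [[0,0,0],[1,0,0],1]
    - [[0,0,0],[2,0,0],1]
    - [[0,0,0],[3,0,0],1]
    - [[0,0,0],[4,0,0],1]
    - [[0,0,0],[5,0,0],1]

```text
clock: 36.15
position: [569.5, -83.2, 29.8]
ee_rot: [-0.707, -0.005, 0.707, -0.006]
contact_force: [-2.7, 0.2, 1.0]
gripper_width: 51.2
```

Emit:
arm_command:
  increments:
    - [[0,0,0],[1,0,0],1]
    - [[0,0,0],[2,0,0],1]
    - [[0,0,0],[3,0,0],1]
    - [[0,0,0],[3,0,0],1]
    - [[0,0,0],[3,0,0],1]

```text
clock: 36.65
position: [569.7, -83.2, 29.2]
ee_rot: [-0.705, -0.005, 0.71, -0.006]
contact_force: [-6.1, 1.5, 3.6]
gripper_width: 50.6
```

```bash
python3 st.py
```

```text
t 36.65 pos [569.7 -83.2  29.2] jaw -89.2 toolx [-0.007 -0.001 -1.   ] F [-6.1  1.5  3.6] T [ 0.57  1.74 -0.03] w 50.6 q [ 0.14  0.53 -0.35  0.   -0.71  1.45]
```

Emit:
arm_command:
  increments:
    - [[0,0.3,0],[0.5,0,-1],1]
    - [[0,0.3,0],[0.5,0,-2],1]
    - [[0,0.3,0],[0.5,0,-2],1]
    - [[0,0.3,0],[0.5,0,-2],0.8]
    - [[0,0.3,0],[0.5,0,-2],0.2]

```text
clock: 37.15
position: [571.5, -83.3, 27.3]
ee_rot: [-0.704, -0.005, 0.71, -0.006]
contact_force: [-0.2, 0.7, 0.0]
gripper_width: 63.7
```

```bash
python3 st.py
```

```text
t 37.15 pos [571.5 -83.3  27.3] jaw -89.1 toolx [-0.009 -0.001 -1.   ] F [-0.2  0.7  0. ] T [-0.02 -0.01  0.02] w 63.7 q [ 0.14  0.53 -0.34  0.   -0.71  1.45]
```

Emit:
arm_command:
  increments:
    - [[0,0,0],[0,0,0],0.15]
    - [[0,0,0],[0,0,0],0.15]
    - [[0,0,0],[-15,0,0],0.15]
    - [[0,0,0],[-45,0,0],0.15]
    - [[0,0,0],[-80,0,0],0.15]

```text
clock: 37.65
position: [492.4, -83.3, 27.5]
ee_rot: [-0.705, -0.005, 0.709, -0.006]
contact_force: [0.3, 0.3, -0.6]
gripper_width: 72.6
```

```bash
python3 st.py
```

```text
t 37.65 pos [492.4 -83.3  27.5] jaw -89.1 toolx [-0.006 -0.001 -1.   ] F [ 0.3  0.3 -0.6] T [-0.    0.01  0.03] w 72.6 q [ 0.16  0.43 -0.54  0.   -0.61  1.43]
```

Emit:
arm_command:
  increments:
    - [[0,-0.3,0],[-10,0,25],0]
    - [[0,-0.3,0],[-20,-30,55],0]
    - [[0,-0.3,0],[-25,-75,60],0]
    - [[0,-0.3,0],[-30,-120,60],0]
    - [[0,-0.3,0],[-30,-165,60],0]

```text
clock: 38.15
position: [462.7, -250.0, 88.6]
ee_rot: [0.708, 0.005, -0.706, 0.007]
contact_force: [1.1, 0.3, -0.2]
gripper_width: 85.3
```

Emit:
arm_command:
  increments:
    - [[0,0,0],[0,-40,0],0]
    - [[0,0,0],[-1,-80,0],0]
    - [[0,0,0],[-2,-118,-10],0]
    - [[0,0,0],[-2,-120,-35],0]
    - [[0,0,0],[-2,-120,-50],0]

```text
clock: 38.65
position: [460.3, -371.7, 37.3]
ee_rot: [0.708, 0.004, -0.706, 0.006]
contact_force: [-0.0, 0.6, -0.5]
gripper_width: 85.1
```

```bash
python3 st.py; python3 - <<'E'
from m import *
grab("top","t12"); im=load("t12")[0]; grab("scene","s12")
for nm,f,roi,z in [("R home?",lambda H,S,V:(H<15)&(S>120),(280,180,318,230),36),("G",lambda H,S,V:(S<60)&(V>100),(365,222,399,255),12),("K",lambda H,S,V:(V<70)&(S<120),(385,190,430,222),12)]: print(nm); rects("top",im,f,roi,z,60)
print("scene R"); rects("scene",load("s12")[0],lambda H,S,V:(H<15)&(S>110),(205,150,262,205),36,60)
P=cloud("s12")[1]; h=cv2.cvtColor(load("s12")[0],cv2.COLOR_BGR2HSV); m=(h[...,0]<14)&(h[...,1]>110); m[:150]=0;m[205:]=0;m[:,:205]=0;m[:,262:]=0
q=P[m]; q=q[(q[:,2]>15)&(q[:,1]<-40)]; print(len(q),q.min(0) if len(q) else "",q.max(0) if len(q) else "")
E
```

```text
t 38.65 pos [ 460.3 -371.7   37.3] jaw -89.2 toolx [ 0.002 -0.002 -1.   ] F [-0.   0.6 -0.5] T [0.02 0.05 0.05] w 85.1 q [-0.41  0.53 -0.31  0.   -0.73  1.99]
R home?
[295. 205.] rect c [546.  -83.8] wh [ 3.1 17. ] a 2.63 circ [546.6 -83.8  17.1] yr -92.3 -75.3 xr 544.2 548.0
[303. 198.] rect c [ 570.7 -107.6] wh [17.4  3.9] a 1.22 circ [ 570.7 -106.8   17.6] yr -109.5 -105.5 xr 562.0 579.4
[288. 197.] rect c [570.6 -60.1] wh [ 6.7 27.7] a 89.77 circ [570.6 -61.9  27.8] yr -63.5 -56.7 xr 556.8 584.5
G
[371. 248.] rect c [ 432.2 -328.5] wh [48.2 53.7] a 2.71 circ [ 430.7 -328.5   70.2] yr -356.4 -302.8 xr 406.8 455.2
[393. 224.] rect c [ 502.7 -389.9] wh [18.7 38.1] a 2.68 circ [ 504.  -389.9   41.3] yr -408.5 -370.5 xr 494.1 513.0
[375. 233.] rect c [ 466.  -331.9] wh [86.6 57.2] a 2.67 circ [ 466.6 -332.2  100.6] yr -361.6 -303.4 xr 423.9 510.5
K
[424. 216.] rect c [ 533.1 -488.5] wh [ 4.6 23.6] a 68.85 circ [ 532.9 -489.1   23.6] yr -493.7 -483.7 xr 522.0 543.7
scene R
[239. 195.] rect c [578.7 -18.1] wh [61.  18.7] a 66.22 circ [578.8 -18.1  61.3] yr -45.6 8.7 xr 560.9 595.9
[235. 183.] rect c [570.7 -59.8] wh [38.4 14.6] a 0.16 circ [570.7 -64.   38.5] yr -67.1 -52.5 xr 551.5 589.9
44 [551.23441292 -66.73279141  31.0724712 ] [588.24603876 -53.00665992  45.49248961]
```

Emit:
arm_command:
  increments:
    - [[0,0,0],[0,2,-10],0]
    - [[0,0,0],[0,2,-22],0]
    - [[0,0,0],[0,2,-33],0]
    - [[0,0,0],[0,2,-34],0]
    - [[0,0,0],[0,2,-34],0.1]

```text
clock: 39.25
position: [459.3, -367.9, 2.1]
ee_rot: [-0.706, -0.005, 0.708, -0.006]
contact_force: [-0.2, -0.4, 0.3]
gripper_width: 77.1
```

Emit:
arm_command:
  increments:
    - [[0,0,0],[0,0,0],0.3]
    - [[0,0,0],[0,0,0],0.5]
    - [[0,0,0],[0,0,0],1]
    - [[0,0,0],[0,0,0],1]
    - [[0,0,0],[0,0,0],1]

```text
clock: 39.75
position: [460.1, -368.3, 3.3]
ee_rot: [-0.707, -0.005, 0.707, -0.006]
contact_force: [-0.9, 1.3, 5.6]
gripper_width: 51.0
```

```bash
python3 st.py
```

```text
t 39.75 pos [ 460.1 -368.3    3.3] jaw -89.1 toolx [-0.    -0.002 -1.   ] F [-0.9  1.3  5.6] T [ 0.39  0.11 -0.01] w 51.0 q [-0.4   0.58 -0.33  0.   -0.66  1.98]
```

Emit:
arm_command:
  increments:
    - [[0,0,0],[0,0,5],1]
    - [[0,0,0],[0,0,15],1]
    - [[0,0,0],[0,10,35],1]
    - [[0,0,0],[0,35,60],1]
    - [[0,0,0],[5,70,72],1]

```text
clock: 40.25
position: [465.8, -299.0, 77.7]
ee_rot: [0.708, 0.004, -0.706, 0.006]
contact_force: [1.5, -0.6, -1.1]
gripper_width: 50.7
```

Emit:
arm_command:
  increments:
    - [[0,0,0],[2,40,0],1]
    - [[0,0,0],[5,85,0],1]
    - [[0,0,0],[10,130,0],1]
    - [[0,0,0],[13,175,0],1]
    - [[0,0,0],[13,212,0],1]

```text
clock: 40.75
position: [479.2, -84.9, 78.6]
ee_rot: [0.709, 0.004, -0.705, 0.006]
contact_force: [0.0, 0.1, -0.8]
gripper_width: 51.0
```

```bash
python3 st.py
```

```text
t 40.75 pos [479.2 -84.9  78.6] jaw -89.2 toolx [ 0.005 -0.003 -1.   ] F [ 0.   0.1 -0.8] T [-0.04 -0.09 -0.01] w 51.0 q [ 0.16  0.33 -0.53  0.01 -0.71  1.42]
```

Emit:
arm_command:
  increments:
    - [[0.1,0.2,0],[0,1.5,-8],1]
    - [[0.1,0.2,0],[0,1.7,-18],1]
    - [[0.1,0.2,0],[0,1.7,-26],1]
    - [[0.1,0.2,0],[0,1.7,-28],1]
    - [[0.1,0.2,0],[0,1.7,-28],1]

```text
clock: 41.25
position: [478.7, -84.3, 49.8]
ee_rot: [-0.707, -0.004, 0.707, -0.005]
contact_force: [0.4, 0.5, -0.1]
gripper_width: 50.9
```

Emit:
arm_command:
  increments:
    - [[0,0,0],[0,0,0],1]
    - [[0,0,0],[15,0,0],1]
    - [[0,0,0],[30,0,0],1]
    - [[0,0,0],[45,0,0],1]
    - [[0,0,0],[56,0,0],1]

```text
clock: 41.75
position: [535.8, -84.7, 50.1]
ee_rot: [0.707, 0.004, -0.707, 0.005]
contact_force: [-0.5, -0.6, 0.7]
gripper_width: 50.5
```

```bash
python3 st.py
```

```text
t 41.75 pos [535.8 -84.7  50.1] jaw -89.3 toolx [ 0.001 -0.002 -1.   ] F [-0.5 -0.6  0.7] T [-0.03  0.   -0.05] w 50.5 q [ 0.14  0.45 -0.42  0.   -0.7   1.44]
```

Emit:
arm_command:
  increments:
    - [[0,0,0],[6,1.5,0],1]
    - [[0,0,0],[13,1.5,0],1]
    - [[0,0,0],[20,1.5,0],1]
    - [[0,0,0],[26,1.5,0],1]
    - [[0,0,0],[30,1.5,0],1]

```text
clock: 42.25
position: [566.2, -83.2, 50.1]
ee_rot: [0.707, 0.004, -0.707, 0.005]
contact_force: [0.4, 0.2, -0.4]
gripper_width: 50.8
```

Emit:
arm_command:
  increments:
    - [[0,0,0],[1,0,0],1]
    - [[0,0,0],[2,0,0],1]
    - [[0,0,0],[3,0,0],1]
    - [[0,0,0],[4,0,0],1]
    - [[0,0,0],[5,0,0],1]

```text
clock: 42.75
position: [569.0, -83.3, 49.6]
ee_rot: [-0.706, -0.003, 0.709, -0.005]
contact_force: [-5.5, 1.8, 2.9]
gripper_width: 50.4
```

Emit:
arm_command:
  increments:
    - [[0,0,0],[1,0,0],1]
    - [[0,0,0],[2,0,0],1]
    - [[0,0,0],[3,0,0],1]
    - [[0,0,0],[3,0,0],1]
    - [[0,0,0],[3,0,0],1]

```text
clock: 43.25
position: [569.1, -83.2, 49.0]
ee_rot: [-0.703, -0.003, 0.711, -0.004]
contact_force: [-6.8, 1.5, 4.0]
gripper_width: 50.6
```

```bash
python3 st.py
```

```text
t 43.25 pos [569.1 -83.2  49. ] jaw -89.4 toolx [-0.011 -0.001 -1.   ] F [-6.8  1.5  4. ] T [ 0.64  2.05 -0.04] w 50.6 q [ 0.14  0.5  -0.33 -0.   -0.76  1.45]
```

Emit:
arm_command:
  increments:
    - [[0,0.4,0],[0.5,0,-1],1]
    - [[0,0.4,0],[0.5,0,-2],1]
    - [[0,0.4,0],[0.5,0,-2],1]
    - [[0,0.4,0],[0.5,0,-2],0.8]
    - [[0,0.4,0],[0.5,0,-2],0.2]

```text
clock: 43.75
position: [570.8, -83.1, 47.4]
ee_rot: [-0.702, -0.003, 0.712, -0.004]
contact_force: [0.6, -1.1, -0.1]
gripper_width: 64.1
```

Emit:
arm_command:
  increments:
    - [[0,0,0],[0,0,0],0.15]
    - [[0,0,0],[0,0,0],0.15]
    - [[0,0,0],[-15,0,0],0.15]
    - [[0,0,0],[-45,0,0],0.15]
    - [[0,0,0],[-80,0,0],0.15]

```text
clock: 44.25
position: [491.5, -83.1, 47.3]
ee_rot: [-0.703, -0.003, 0.711, -0.004]
contact_force: [-0.2, 0.3, 0.1]
gripper_width: 72.4
```

Emit:
arm_command:
  increments:
    - [[0,-0.3,0],[-10,0,15],0]
    - [[0,-0.3,0],[-10,-30,45],0]
    - [[0,-0.3,0],[-5,-75,50],0]
    - [[0,-0.3,0],[5,-120,50],0]
    - [[0,-0.3,0],[15,-165,50],0]

```text
clock: 44.75
position: [507.8, -250.0, 98.4]
ee_rot: [-0.706, -0.004, 0.708, -0.005]
contact_force: [0.6, 0.9, 0.2]
gripper_width: 85.5
```

```bash
python3 st.py; python3 - <<'E'
from m import *
grab("top","t13"); im=load("t13")[0]; print("K"); r=rects("top",im,lambda H,S,V:(V<70)&(S<120),(385,185,430,225),12)
for t in("t11","t13"):
    P=cloud(t)[1]; h=cv2.cvtColor(load(t)[0],cv2.COLOR_BGR2HSV); m=(h[...,2]<70)&(h[...,1]<120); m[:185]=0;m[225:]=0;m[:,:385]=0;m[:,425:]=0
    q=P[m]; q=q[(abs(q[:,0]-572)<23)&(abs(q[:,1]+417)<23)]; A=np.c_[q[:,0]-572,q[:,1]+417,np.ones(len(q))]; print(t,len(q),np.linalg.lstsq(A,q[:,2],rcond=None)[0])
print("R,G in cassette"); rects("top",im,lambda H,S,V:(H<15)&(S>120),(280,180,318,230),36,60); rects("top",im,lambda H,S,V:(H<15)&(S>120),(280,180,318,230),36,60)
crop("t13",270,175,325,215,8,"v12")
E
```

```text
t 44.75 pos [ 507.8 -250.    98.4] jaw -89.3 toolx [-0.004 -0.002 -1.   ] F [0.6 0.9 0.2] T [ 0.03 -0.16  0.03] w 85.5 q [-0.17  0.42 -0.31  0.   -0.84  1.75]
K
[405. 209.] rect c [ 555.2 -431.3] wh [ 8.4 32.9] a 42.02 circ [ 557.4 -429.4   32.9] yr -441.8 -417.1 xr 545.7 568.3
t11 196 [5.74236734e-03 5.20243911e-02 1.25622927e+01]
t13 11 [ 0.48255232  0.39580017 25.16333927]
R,G in cassette
```

Emit:
arm_command:
  increments:
    - [[0,0.2,0],[16,-42,0],0]
    - [[0,0.2,0],[32,-84,0],0]
    - [[0,0.2,0],[48,-126,-10],0]
    - [[0,0.2,0],[62,-165,-30],0]
    - [[0,0.2,0],[62,-166,-58],0]

```text
clock: 45.3
position: [574.1, -427.5, 40.3]
ee_rot: [0.707, -0.002, -0.707, 0.005]
contact_force: [-0.5, 0.9, -0.5]
gripper_width: 85.3
```

```bash
python3 st.py
```

```text
t 45.3 pos [ 574.1 -427.5   40.3] jaw -89.7 toolx [ 0.001 -0.009 -1.   ] F [-0.5  0.9 -0.5] T [0.09 0.06 0.  ] w 85.3 q [-0.41  0.69  0.03  0.01 -0.91  1.98]
```

Emit:
arm_command:
  increments:
    - [[0.4,0,0.5],[-4,11,0],0]
    - [[0.4,0,0.5],[-4,11,0],0]
    - [[0.4,0,0.5],[-4,11,-10],0]
    - [[0.4,0,0.5],[-4,11,-20],0]
    - [[0.4,0,0.5],[-4,11,-20],0]

```text
clock: 45.8
position: [569.4, -415.4, 19.4]
ee_rot: [-0.707, -0.004, 0.707, -0.005]
contact_force: [-0.1, 0.3, -0.7]
gripper_width: 85.7
```

```bash
python3 st.py
```

```text
t 45.8 pos [ 569.4 -415.4   19.4] jaw -89.2 toolx [-0.001 -0.001 -1.   ] F [-0.1  0.3 -0.7] T [ 0.01  0.05 -0.02] w 85.7 q [-0.4   0.7  -0.    0.   -0.86  1.98]
```

Emit:
arm_command:
  increments:
    - [[0,0,0],[0,-1,-6],0]
    - [[0,0,0],[0,-1,-12],0]
    - [[0,0,0],[0,-1,-17],0]
    - [[0,0,0],[0,-1,-17],0.1]
    - [[0,0,0],[0,-1,-17],0.3]

```text
clock: 46.3
position: [569.4, -416.5, 2.1]
ee_rot: [-0.707, -0.004, 0.707, -0.005]
contact_force: [0.2, -0.1, 0.2]
gripper_width: 63.8
```

Emit:
arm_command:
  increments:
    - [[0,0,0],[0,0,0],0.5]
    - [[0,0,0],[0,0,0],1]
    - [[0,0,0],[0,0,0],1]
    - [[0,0,0],[0,0,0],1]
    - [[0,0,0],[0,0,0],1]

```text
clock: 46.8
position: [575.4, -418.0, 12.6]
ee_rot: [0.711, 0.003, -0.703, 0.01]
contact_force: [-3.3, 9.6, 29.5]
gripper_width: 22.7
```

```bash
python3 st.py
```

```text
t 46.8 pos [ 575.4 -418.    12.6] jaw -88.9 toolx [ 0.012 -0.01  -1.   ] F [-3.3  9.6 29.5] T [ 1.9   0.66 -0.01] w 22.7 q [-0.4   0.71 -0.    0.01 -0.84  1.99]
```

Emit:
arm_command:
  increments:
    - [[0,0,0],[0,0,5],0.5]
    - [[0,0,0],[0,0,10],0.2]
    - [[0,0,0],[0,0,30],0]
    - [[0,0,0],[-20,40,70],0]
    - [[0,0,0],[-40,80,80],0]

```text
clock: 47.3
position: [538.2, -343.3, 92.1]
ee_rot: [0.712, 0.002, -0.702, 0.01]
contact_force: [0.6, 0.9, -0.0]
gripper_width: 85.0
```

Emit:
arm_command:
  increments:
    - [[0,0,0],[-20,30,10],0]
    - [[0,0,0],[-40,70,10],0]
    - [[0,0,0],[-60,110,10],0]
    - [[0,0,0],[-60,140,10],0]
    - [[0,0,0],[-60,150,10],0]

```text
clock: 47.8
position: [477.0, -191.5, 101.9]
ee_rot: [0.711, 0.003, -0.703, 0.01]
contact_force: [0.1, -1.2, -0.0]
gripper_width: 85.5
```

```bash
python3 st.py; python3 - <<'E'
from m import *
grab("top","t14"); grab("scene","s14"); im=load("t14")[0]; print("K"); r=rects("top",im,lambda H,S,V:(V<70)&(S<120),(370,175,430,250),12)
ims=load("s14")[0]; print("scene K"); rects("scene",ims,lambda H,S,V:(V<70)&(S<120),(150,80,260,160),12)
c=at_z("top",[(400,205)],12)
P=cloud("t14")[1]
if r:
  k=max(r,key=len); cx,cy=cv2.minEnclosingCircle(k)[0]; q=P[170:260,360:440].reshape(-1,3); q=q[np.hypot(q[:,0]-cx,q[:,1]-cy)<23]; A=np.c_[q[:,0]-cx,q[:,1]-cy,np.ones(len(q))]; print(len(q),np.linalg.lstsq(A,q[:,2],rcond=None)[0])
a=im[160:260,270:430]; b=ims[75:215,150:290]
cv2.imwrite("pics/v13.png",np.hstack([cv2.resize(a,(480,300),interpolation=2),cv2.resize(b,(300,300),interpolation=2)]))
E
```

```text
t 47.8 pos [ 477.  -191.5  101.9] jaw -88.9 toolx [ 0.013 -0.011 -1.   ] F [ 0.1 -1.2 -0. ] T [-0.05  0.04  0.04] w 85.5 q [-0.06  0.33 -0.45  0.01 -0.78  1.64]
K
[405. 203.] rect c [ 574.1 -431.1] wh [53. 52.] a 85.27 circ [ 574.1 -430.8   54.6] yr -457.5 -404.4 xr 548.0 600.0
scene K
[245. 150.] rect c [ 467.4 -181. ] wh [116.1  72.8] a 78.48 circ [ 471.4 -179.6  125.2] yr -241.5 -119.2 xr 436.4 510.7
[183. 112.] rect c [ 576.  -425.9] wh [57.3 52.5] a 72.33 circ [ 575.7 -425.7   57.6] yr -453.8 -397.0 xr 548.9 603.4
[243. 105.] rect c [ 390.6 -354.3] wh [272.1 107.5] a 63.92 circ [ 401.7 -359.7  280.4] yr -496.8 -222.6 xr 303.4 442.8
[151.  87.] rect c [ 621.  -591.2] wh [80.6 18.3] a 68.64 circ [ 628.7 -594.2   80.6] yr -632.1 -556.4 xr 607.0 644.1
169 [ 0.05731521  0.01594052 11.4440957 ]
```

Emit:
arm_command:
  increments:
    - [[-0.6,0.7,-8],[20,-40,0],1]
    - [[-0.6,0.7,-16],[40,-80,0],1]
    - [[-0.6,0.7,-24],[60,-120,0],1]
    - [[-0.6,0.7,-32],[80,-150,0],1]
    - [[-0.6,0.7,-40],[95,-180,0],1]

```text
clock: 48.4
position: [573.7, -376.0, 100.7]
ee_rot: [-0.664, 0.247, 0.667, 0.229]
contact_force: [1.3, 0.6, 0.9]
gripper_width: 11.8
```

Emit:
arm_command:
  increments:
    - [[0,0,-8],[0,0,-10],1]
    - [[0,0,-16],[0,0,-20],1]
    - [[0,0,-24],[0,0,-30],1]
    - [[0,0,-32],[0,0,-40],1]
    - [[0,0,-40],[0,0,-50],1]

```text
clock: 48.9
position: [573.1, -377.9, 49.0]
ee_rot: [-0.537, 0.462, 0.547, 0.445]
contact_force: [-0.6, 0.2, 0.6]
gripper_width: -0.2
```

```bash
python3 st.py; python3 - <<'E'
from h import *
im,d,n=load("t11"); h=cv2.cvtColor(im,cv2.COLOR_BGR2HSV); m=(h[...,0]>95)&(h[...,0]<125)&(h[...,1]>90)
for v in (225,230,250): 
    u=np.where(m[v,340:420])[0]+340; print(v,at_z("top",[(u.min()-.5,v),(u.max()+.5,v)],4).round(1).tolist())
E
```

```text
t 48.9 pos [ 573.1 -377.9   49. ] jaw -169.8 toolx [-0.026 -0.009 -1.   ] F [-0.6  0.2  0.6] T [ 0.03 -0.04  0.02] w -0.2 q [-0.34  0.65 -0.03  0.02 -0.91  0.5 ]
225 [[495.8, -246.0, 4.0], [503.5, -411.3, 4.0]]
230 [[480.0, -242.9, 4.0], [487.8, -410.9, 4.0]]
250 [[417.9, -242.9, 4.0], [425.8, -409.3, 4.0]]
```

Emit:
arm_command:
  increments:
    - [[0.5,-1.5,-8],[-1,-3,-10],1]
    - [[0.5,-1.5,-9.5],[-1,-3,-20],1]
    - [[0.5,-1.5,-9.5],[-1,-3,-32],1]
    - [[0.5,-1.5,-9.5],[-1,-3,-42],1]
    - [[0.5,-1.5,-9.5],[-1,-3,-42],1]

```text
clock: 49.4
position: [571.8, -380.9, 5.4]
ee_rot: [-0.502, 0.497, 0.504, 0.497]
contact_force: [0.3, -0.7, -0.8]
gripper_width: -0.1
```

```bash
python3 st.py
```

```text
t 49.4 pos [ 571.8 -380.9    5.4] jaw -179.2 toolx [-0.002  0.003 -1.   ] F [ 0.3 -0.7 -0.8] T [-0.    0.04  0.01] w -0.1 q [-0.35  0.7  -0.06 -0.   -0.82  0.37]
```

Emit:
arm_command:
  increments:
    - [[0,0,0],[0,-7,0],1]
    - [[0,0,0],[0,-14,0],1]
    - [[0,0,0],[0,-21,0],1]
    - [[0,0,0],[0,-28,0],1]
    - [[0,0,0],[0,-35,0],1]

```text
clock: 49.9
position: [571.8, -416.7, 5.8]
ee_rot: [-0.502, 0.497, 0.504, 0.497]
contact_force: [-0.3, 0.7, 0.2]
gripper_width: 0.2
```

```bash
python3 st.py
```

```text
t 49.9 pos [ 571.8 -416.7    5.8] jaw -179.3 toolx [-0.002  0.002 -1.   ] F [-0.3  0.7  0.2] T [ 0.12 -0.02  0.07] w 0.2 q [-0.4   0.73  0.   -0.   -0.85  0.42]
```

Emit:
arm_command:
  increments:
    - [[0,0,0],[0,3,0],1]
    - [[0,0,0],[0,20,25],0.5]
    - [[0,0,0],[-20,60,60],0]
    - [[0,0,0],[-40,100,80],0]
    - [[0,0,0],[-60,150,80],0]

```text
clock: 50.4
position: [516.6, -274.8, 88.7]
ee_rot: [0.504, -0.496, -0.502, -0.498]
contact_force: [0.3, 0.0, 0.2]
gripper_width: 57.8
```

```bash
python3 st.py; python3 - <<'E'
from m import *
grab("top","t15"); grab("scene","s15"); im=load("t15")[0]
for z in (8,12): print("K",z); r=rects("top",im,lambda H,S,V:(V<70)&(S<120),(390,170,440,240),z)
ims=load("s15")[0]
for z in (8,12): print("scene K",z); rects("scene",ims,lambda H,S,V:(V<75)&(S<120),(155,80,215,140),z)
k=max(r,key=len); cx,cy=cv2.minEnclosingCircle(k)[0]
D=np.median([imaging.get_image("top")[1] for _ in range(6)],0); v,u=np.mgrid[170:240,390:440]
q=at_d("top",np.c_[u.ravel(),v.ravel()],D[170:240,390:440].ravel()); q=q[np.hypot(q[:,0]-cx,q[:,1]-cy)<22]; A=np.c_[q[:,0]-cx,q[:,1]-cy,np.ones(len(q))]; print(len(q),np.linalg.lstsq(A,q[:,2],rcond=None)[0])
E
```

```text
t 50.4 pos [ 516.6 -274.8   88.7] jaw -179.3 toolx [ 0.005  0.    -1.   ] F [0.3 0.  0.2] T [ 0.1  -0.09  0.01] w 57.8 q [-0.21  0.45 -0.28 -0.   -0.83  0.23]
K 8
[416. 207.] rect c [ 561.8 -465.6] wh [17.2 49.6] a 40.17 circ [ 567.1 -461.1   49.6] yr -480.8 -441.9 xr 547.9 583.6
K 12
[416. 207.] rect c [ 561.  -464.1] wh [17.2 49.4] a 40.17 circ [ 566.4 -459.6   49.4] yr -479.3 -440.5 xr 547.2 582.7
scene K 8
[180. 108.] rect c [ 575.8 -450.2] wh [59.9 53.5] a 66.85 circ [ 575.  -450.4   62. ] yr -481.4 -420.1 xr 547.5 603.4
[206. 100.] rect c [ 488.1 -443.9] wh [215.8  70.7] a 63.45 circ [ 479.6 -439.6  218.1] yr -543.2 -336.0 xr 416.3 530.1
scene K 12
[180. 108.] rect c [ 576.9 -446.2] wh [59.6 53.3] a 66.85 circ [ 576.2 -446.3   61.8] yr -477.2 -416.2 xr 548.8 604.4
[206. 100.] rect c [ 489.6 -439.8] wh [214.9  70.4] a 63.45 circ [ 481.2 -435.6  217.2] yr -538.7 -332.4 xr 418.1 531.4
67 [ 0.38180769  0.21010342 11.58092773]
```

Emit:
arm_command:
  increments:
    - [[0,0.3,0],[14,-45,0],0]
    - [[0,0.3,0],[28,-90,0],0]
    - [[0,0.3,0],[42,-135,0],0]
    - [[0,0.3,0],[55,-172,0],0]
    - [[0,0.3,0],[55,-176,-20],0]

```text
clock: 51.3
position: [573.0, -458.8, 66.3]
ee_rot: [0.503, -0.499, -0.501, -0.497]
contact_force: [-0.0, 1.3, 0.2]
gripper_width: 85.2
```

Emit:
arm_command:
  increments:
    - [[0,0,0],[0,0,0],0]
    - [[0,0,0],[0,0,0],0]
    - [[0,0,0],[0,0,-15],0]
    - [[0,0,0],[0,0,-30],0]
    - [[0,0,0],[0,0,-35],0]

```text
clock: 51.8
position: [571.8, -457.1, 28.8]
ee_rot: [-0.501, 0.499, 0.503, 0.497]
contact_force: [-0.2, -0.4, -0.4]
gripper_width: 85.3
```

```bash
python3 st.py
```

```text
t 51.8 pos [ 571.8 -457.1   28.8] jaw -179.5 toolx [-0.004 -0.001 -1.   ] F [-0.2 -0.4 -0.4] T [0.02 0.03 0.01] w 85.3 q [-0.45  0.73  0.09  0.   -0.93  0.46]
```

Emit:
arm_command:
  increments:
    - [[0,-0.2,0],[0.5,2.5,-10],0]
    - [[0,-0.2,0],[0.5,2.5,-20],0]
    - [[0,-0.2,0],[0.5,2.5,-28],0]
    - [[0,-0.2,0],[0.5,2.5,-29.5],0]
    - [[0,-0.2,0],[0.5,2.5,-29.5],0.1]

```text
clock: 52.3
position: [572.3, -454.7, -1.1]
ee_rot: [-0.502, 0.498, 0.502, 0.498]
contact_force: [0.4, 0.0, 0.3]
gripper_width: 76.4
```

```bash
python3 st.py
```

```text
t 52.3 pos [ 572.3 -454.7   -1.1] jaw -179.5 toolx [-0.001 -0.    -1.   ] F [0.4 0.  0.3] T [ 0.02  0.   -0.  ] w 76.4 q [-0.45  0.76  0.06  0.   -0.87  0.46]
```

Emit:
arm_command:
  increments:
    - [[0,0,0],[0,0,0],0.25]
    - [[0,0,0],[0,0,0],0.35]
    - [[0,0,0],[0,0,0],0.45]
    - [[0,0,0],[0,0,0],0.5]
    - [[0,0,0],[0,0,0],0.5]

```text
clock: 52.8
position: [573.0, -455.2, 0.5]
ee_rot: [0.503, -0.498, -0.501, -0.498]
contact_force: [0.5, 0.6, 5.6]
gripper_width: 50.4
```

```bash
python3 st.py
```

```text
t 52.8 pos [ 5.730e+02 -4.552e+02  5.000e-01] jaw -179.5 toolx [ 0.001 -0.002 -1.   ] F [0.5 0.6 5.6] T [0.2  0.11 0.01] w 50.4 q [-0.45  0.76  0.06  0.   -0.87  0.46]
```

Emit:
arm_command:
  increments:
    - [[0,0,0],[0,0,0],1]
    - [[0,0,0],[0,0,10],1]
    - [[0,0,0],[0,0,30],1]
    - [[0,0,0],[-5,20,60],1]
    - [[0,0,8],[-15,50,95],1]

```text
clock: 53.3
position: [557.1, -405.4, 94.6]
ee_rot: [-0.536, 0.462, 0.536, 0.461]
contact_force: [0.2, -0.1, 0.2]
gripper_width: 50.6
```

Emit:
arm_command:
  increments:
    - [[0,0,8],[-12,38,0],1]
    - [[0,0,16],[-24,76,0],1]
    - [[0,0,24],[-36,114,0],1]
    - [[0,0,32],[-48,152,0],1]
    - [[0,0,40],[-55,180,0],1]

```text
clock: 53.8
position: [500.6, -223.5, 94.9]
ee_rot: [-0.662, 0.248, 0.662, 0.248]
contact_force: [-0.3, -0.4, -0.2]
gripper_width: 50.3
```

Emit:
arm_command:
  increments:
    - [[0,0,8],[-5,35,0],1]
    - [[0,0,16],[-10,70,0],1]
    - [[0,0,24],[-15,105,0],1]
    - [[0,0,32],[-18,130,0],1]
    - [[0,0,40],[-20,135,0],1]

```text
clock: 54.3
position: [480.3, -86.4, 95.3]
ee_rot: [-0.707, 0.004, 0.707, 0.003]
contact_force: [-0.5, 0.2, -0.6]
gripper_width: 50.3
```

```bash
python3 st.py
```

```text
t 54.3 pos [480.3 -86.4  95.3] jaw -90.6 toolx [-0.    -0.001 -1.   ] F [-0.5  0.2 -0.6] T [-0.03 -0.02  0.07] w 50.3 q [ 0.16  0.31 -0.51  0.   -0.76  1.4 ]
```

Emit:
arm_command:
  increments:
    - [[0,0,1.4],[0,3.3,-10],1]
    - [[0,0,1.4],[0,3.3,-20],1]
    - [[0,0,1.4],[0,3.3,-24.5],1]
    - [[0,0,1.4],[0,3.3,-24.5],1]
    - [[0,0,1.4],[0,3.3,-24.5],1]

```text
clock: 54.8
position: [480.3, -83.6, 70.5]
ee_rot: [-0.707, -0.004, 0.707, -0.005]
contact_force: [0.9, -0.5, -0.5]
gripper_width: 50.5
```

Emit:
arm_command:
  increments:
    - [[0,0,0],[5,0,0],1]
    - [[0,0,0],[20,0,0],1]
    - [[0,0,0],[35,0,0],1]
    - [[0,0,0],[48,0,0],1]
    - [[0,0,0],[55,0,0],1]

```text
clock: 55.3
position: [537.0, -83.8, 70.7]
ee_rot: [0.707, 0.004, -0.707, 0.005]
contact_force: [0.2, -0.4, -0.7]
gripper_width: 50.1
```

```bash
python3 st.py
```

```text
t 55.3 pos [537.  -83.8  70.7] jaw -89.3 toolx [ 0.001 -0.001 -1.   ] F [ 0.2 -0.4 -0.7] T [-0.    0.05  0.01] w 50.1 q [ 0.14  0.42 -0.4   0.   -0.75  1.44]
```

Emit:
arm_command:
  increments:
    - [[0,0,0],[6,0,0],1]
    - [[0,0,0],[13,0,0],1]
    - [[0,0,0],[20,0,0],1]
    - [[0,0,0],[26,0,0],1]
    - [[0,0,0],[30,0,0],1]

```text
clock: 55.8
position: [567.5, -83.8, 70.7]
ee_rot: [0.707, 0.004, -0.707, 0.005]
contact_force: [-0.2, 0.3, -1.0]
gripper_width: 50.1
```

Emit:
arm_command:
  increments:
    - [[0,0,0],[1,0,0],1]
    - [[0,0,0],[2,0,0],1]
    - [[0,0,0],[3,0,0],1]
    - [[0,0,0],[4,0,0],1]
    - [[0,0,0],[5,0,0],1]

```text
clock: 56.3
position: [570.4, -83.9, 70.3]
ee_rot: [-0.706, -0.004, 0.708, -0.005]
contact_force: [-6.1, 1.0, 1.6]
gripper_width: 50.5
```

```bash
python3 st.py
```

```text
t 56.3 pos [570.4 -83.9  70.3] jaw -89.3 toolx [-0.004 -0.001 -1.   ] F [-6.1  1.   1.6] T [ 0.3   1.56 -0.08] w 50.5 q [ 0.14  0.47 -0.31  0.   -0.79  1.45]
```

Emit:
arm_command:
  increments:
    - [[0,0.3,0],[0.5,0,-1],1]
    - [[0,0.3,0],[0.5,0,-2],1]
    - [[0,0.3,0],[0.5,0,-2],1]
    - [[0,0.3,0],[0.5,0,-2],0.8]
    - [[0,0.3,0],[0.5,0,-2],0.2]

```text
clock: 56.8
position: [572.0, -83.8, 68.4]
ee_rot: [-0.705, -0.004, 0.709, -0.005]
contact_force: [-0.4, 0.0, -0.6]
gripper_width: 63.6
```

Emit:
arm_command:
  increments:
    - [[0,0,0],[0,0,0],0.15]
    - [[0,0,0],[0,0,0],0.15]
    - [[0,0,0],[-15,0,0],0.15]
    - [[0,0,0],[-45,0,0],0.15]
    - [[0,0,0],[-80,0,0],0.15]

```text
clock: 57.3
position: [492.6, -83.8, 68.4]
ee_rot: [-0.706, -0.004, 0.709, -0.005]
contact_force: [-0.4, -0.3, 0.8]
gripper_width: 72.6
```

Emit:
arm_command:
  increments:
    - [[0,-0.2,0],[0,0,-10],1]
    - [[0,-0.2,0],[0,0,-20],1]
    - [[0,-0.2,0],[0,0,-32],1]
    - [[0,-0.2,0],[0,0,-42],1]
    - [[0,-0.2,0],[0,0,-42],1]

```text
clock: 57.8
position: [492.3, -83.9, 24.7]
ee_rot: [-0.706, -0.004, 0.708, -0.005]
contact_force: [-0.3, -0.9, 0.4]
gripper_width: 0.4
```

```bash
python3 st.py
```

```text
t 57.8 pos [492.3 -83.9  24.7] jaw -89.3 toolx [-0.003 -0.002 -1.   ] F [-0.3 -0.9  0.4] T [-0.01  0.04 -0.02] w 0.4 q [ 0.16  0.44 -0.54  0.   -0.59  1.42]
```

Emit:
arm_command:
  increments:
    - [[0,-0.2,0],[8,0.5,2],1]
    - [[0,-0.2,0],[16,0.5,2],1]
    - [[0,-0.2,0],[24,0.5,2],1]
    - [[0,-0.2,0],[31,0.5,2],1]
    - [[0,-0.2,0],[35,0.5,2],1]

```text
clock: 58.3
position: [528.6, -83.4, 26.9]
ee_rot: [0.708, 0.004, -0.707, 0.005]
contact_force: [0.0, 0.5, 0.2]
gripper_width: -0.1
```

Emit:
arm_command:
  increments:
    - [[0,0,0],[1,0,0],1]
    - [[0,0,0],[2,0,0],1]
    - [[0,0,0],[3,0,0],1]
    - [[0,0,0],[4,0,0],1]
    - [[0,0,0],[5,0,0],1]

```text
clock: 58.8
position: [530.7, -83.6, 26.3]
ee_rot: [-0.705, -0.003, 0.709, -0.005]
contact_force: [-5.9, 1.7, 0.8]
gripper_width: 0.0
```

```bash
python3 st.py
```

```text
t 58.8 pos [530.7 -83.6  26.3] jaw -89.4 toolx [-0.005 -0.002 -1.   ] F [-5.9  1.7  0.8] T [0.3  1.52 0.04] w 0.0 q [ 0.15  0.48 -0.45  0.   -0.65  1.43]
```

Emit:
arm_command:
  increments:
    - [[0,0,0],[1,0,0],1]
    - [[0,0,0],[2,0,0],1]
    - [[0,0,0],[3,0,0],1]
    - [[0,0,0],[4,0,0],1]
    - [[0,0,0],[4,0,0],1]

```text
clock: 59.3
position: [530.7, -83.9, 25.3]
ee_rot: [-0.702, -0.003, 0.712, -0.004]
contact_force: [-8.8, 1.0, 2.5]
gripper_width: -0.2
```

```bash
python3 st.py
```

```text
t 59.3 pos [530.7 -83.9  25.3] jaw -89.4 toolx [-0.013 -0.002 -1.   ] F [-8.8  1.   2.5] T [0.27 2.16 0.03] w -0.2 q [ 0.15  0.49 -0.44  0.   -0.66  1.44]
```

Emit:
arm_command:
  increments:
    - [[0,0.5,0],[-25,0,0],1]
    - [[0,0.5,0],[-60,0,10],1]
    - [[0,0.5,0],[-80,0,60],1]
    - [[0,0.5,0],[-90,0,110],1]
    - [[0,0.5,0],[-100,0,155],1]

```text
clock: 59.8
position: [431.4, -83.9, 181.8]
ee_rot: [-0.7, -0.003, 0.714, -0.005]
contact_force: [1.1, -0.0, -0.7]
gripper_width: -0.0
```

Emit:
arm_command:
  increments:
    - [[0,0,0],[0,-40,10],0.5]
    - [[0,0,0],[0,-85,20],0]
    - [[0,0,0],[0,-130,30],0]
    - [[0,0,0],[0,-175,40],0]
    - [[0,0,0],[0,-215,40],0]

```text
clock: 60.3
position: [433.4, -301.9, 224.4]
ee_rot: [-0.703, -0.002, 0.711, -0.006]
contact_force: [1.0, 0.8, 0.7]
gripper_width: 72.4
```

```bash
python3 st.py; python3 - <<'E'
from m import *
grab("top","t16"); grab("scene","s16"); im=load("t16")[0]; ims=load("s16")[0]
a=im[170:215,275:320]; b=ims[150:215,205:270]; c=ims[165:325,195:375]; d=im[150:240,130:280]
cv2.imwrite("pics/v14.png",np.vstack([np.hstack([cv2.resize(a,(300,300),interpolation=2),cv2.resize(b,(300,300),interpolation=2)]),np.hstack([cv2.resize(c,(300,267),interpolation=2),cv2.resize(d,(300,267),interpolation=2)])]))
# discs' front edges: top camera, black disc (slot 3, top z 76)
print("K"); rects("top",im,lambda H,S,V:(V<75)&(S<120),(280,180,315,215),76,60)
E
```

```text
t 60.3 pos [ 433.4 -301.9  224.4] jaw -89.4 toolx [-0.012 -0.006 -1.   ] F [1.  0.8 0.7] T [ 0.01 -0.12  0.04] w 72.4 q [-0.3   0.23 -0.24  0.01 -1.11  1.87]
K
[296. 196.] rect c [566.  -81.4] wh [46.3 54.2] a 0.61 circ [570.7 -81.3  56.5] yr -108.4 -54.2 xr 542.8 589.2
[284. 185.] rect c [597.2 -44.8] wh [ 3.1 25. ] a 2.63 circ [597.2 -44.8  25.1] yr -57.3 -32.3 xr 595.9 599.3
```

View pics/v14.png

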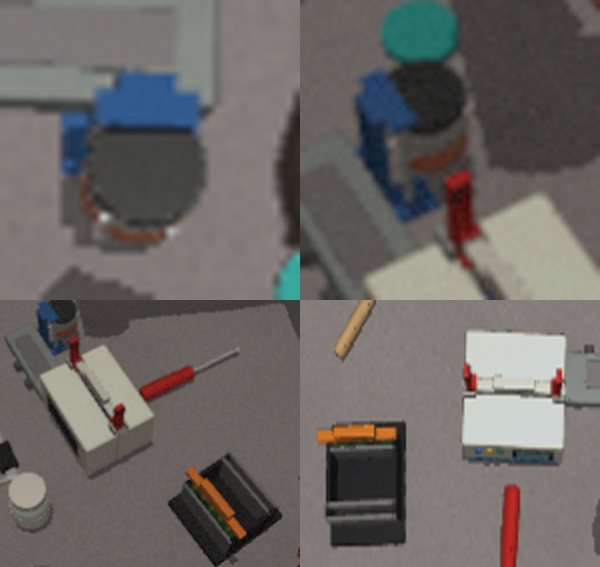

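```bash
python3 - <<'E'
from m import *
for tag,n,rois in (("top0","top",((205,160,225,190),(250,160,268,190))),("t16","top",((205,160,225,190),(250,160,268,190))),("scene0","scene",((225,180,250,208),(255,222,278,250))),("s16","scene",((225,180,250,208),(255,222,278,250)))):
    im=load(tag)[0]
    for r in rois:
        m=mask(im,lambda H,S,V:((H>172)|(H<4))&(S>150)&(V>60),r); ys,xs=np.nonzero(m); print(tag,len(xs),xs.mean().round(1)/4,ys.mean().round(1)/4,"x",xs.min()/4,xs.max()/4,"y",ys.min()/4,ys.max()/4)
for tag in("s16",):
    im,P=cloud(tag); h=cv2.cvtColor(im,cv2.COLOR_BGR2HSV)
    m=(h[...,1]<45)&(h[...,2]>120)&(P[...,2]>98)&(P[...,0]>585)&(P[...,0]<625)&(P[...,1]>60)&(P[...,1]<135); print("white handle z",np.percentile(P[m][:,2],[50,90]),m.sum())
    im,P=cloud("scene0"); h=cv2.cvtColor(im,cv2.COLOR_BGR2HSV); m=(h[...,0]<18)&(h[...,0]>4)&(h[...,1]>140)&(P[...,2]>98)&(P[...,0]>585)&(P[...,0]<625)&(P[...,1]>60)&(P[...,1]<135); print("orange handle z at start",np.percentile(P[m][:,2],[50,90]),m.sum())
E
python3 st.py
```

```text
top0 502 214.7 176.475 x 211.5 217.5 y 172.0 180.5
top0 391 258.625 178.275 x 256.0 261.0 y 173.75 181.75
t16 466 215.0 176.525 x 212.25 217.75 y 172.0 180.25
t16 382 258.525 178.05 x 256.25 260.5 y 173.5 181.5
scene0 909 239.6 194.775 x 236.25 243.25 y 186.75 201.75
scene0 869 266.15 235.375 x 262.25 269.5 y 228.0 242.0
s16 980 239.725 195.4 x 236.5 243.25 y 187.0 207.25
s16 968 265.75 235.525 x 261.0 269.0 y 227.75 242.25
white handle z [120.62311392 122.62732555] 118
orange handle z at start [118.75483293 121.82948236] 160
t 60.4 pos [ 432.6 -303.2  222.4] jaw -89.7 toolx [-0.015 -0.005 -1.   ] F [-0.8  0.7 -0.5] T [0.06 0.05 0.  ] w 84.4 q [-0.3   0.23 -0.24  0.01 -1.11  1.87]
```

```bash
python3 -c "
from bench import arm
print(arm.job_done())"
```

```text
the job is handed in; nothing more can be done
None
```

The job is done and handed in at about 60 s, in the order you asked. I pried the worn board free with both levers and stood it in the empty stand slot. The replacement board went into the bay and both levers are swung inward. All three discs on the mat are in the cassette: red in slot 1, grey in slot 2 and black in slot 3.

**Last checks**
- **Levers and new board:** the lever tips sit within about 1 mm of where they were latched at the start. The white handle's top measured 120.6–122.6 mm, against 121 mm expected for a seated board.
- **Worn board:** the pictures show it upright in its slot.
- **Discs:** each met the rods at about 6 N and stopped. A final push from the front stopped firmly at 9 N, mostly against the top disc. The camera puts the black disc within about 1 mm of home. I did not measure the grey disc in its slot; it is judged home by contact force only.

**What went wrong on the way**
- **Stand slot:** the first insertion hit the slot's edge at 42 N on the wrist. I backed off, moved 2 mm and it went in freely.
- **Black disc:** it was knocked to the mat's edge during the run. My first grip slipped off it and pressed on it with about 30 N. I then pushed it flat onto the table beside the mat and picked it up from there.
- **Camera readings:** they read about 2 mm too far in x compared with the arm near the stand and scanner, so I used contact for the final fits.

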